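# Program a batch of control boards on the gang programmer

## Robot

A 6-joint arm with a two-finger parallel gripper is mounted at the origin on the work surface. World frame = base frame: x ahead of the robot, y to its left, z up, the work surface at z = 0. Lengths are in m, angles in rad, forces in N, time in s.
With the tool pointing down it reaches from about 0.325 to 0.9 m from the base axis. Payload 6.1 kg.
Tool frame: the origin (TCP) lies between the finger pads; the fingertips stand 25 mm ahead of it and the grasp point (between the pads) lies 6 mm ahead of it; z points along the fingers, y is the direction in which the jaws open and shut (so a half turn about z gives the same grasp; the last joint's range is limited). The gripper opens to 87 mm and grips with 3 to 60 N. Pads are 19 mm wide; open, the fingers measure 117 mm over their backs; the gripper's body (75 mm by 190 mm) begins 51 mm behind the grasp point.
Start: joints at [1.134, 0.22, 1.526, -0, 1.395, -0.126], TCP at [0.191, 0.595, 0.248] pointing down, gripper open.
Joint ranges: [-2.98, 2.98], [-0.91, 2.08], [0.09, 2.57], [-1.24, 4.39], [0.2, 2.65], [-2.68, 2.68]. Speed limits (rad/s): [2.57, 2.57, 3.01, 3.14, 3.14, 3.14].

## Interface

Orientations are given as [roll, pitch, yaw] about the fixed x, y, z axes, in that order (R = Rz(yaw) Ry(pitch) Rx(roll)).
In Python, from plant import monitor, vision, workorder gives the robot as it stands.
- The arm moves only by the tool servo_tool, never from a script. Its argument "targets" is a list of rows, each a list of 6 numbers: the shift along the tool's x, y, z each as a share of 0.5 m, from -1 to 1, then the turn, a rotation vector about the tool's x, y, z each as a share of 0.1 rad, from -1 to 1. In form: [[tx, ty, tz, wx, wy, wz], ...]. A call has 1 to 10 rows; each row shifts and turns the commanded pose from where the row before left it, along the tool's axes as they then stand; what a row does not reach is not made up. A row lasts 1/12 s, in which the tool goes at most 41.7 mm and 7.16 degrees, less where a joint would pass 70% of its speed; a pose out of reach is approached as far as the arm can. A call with a number of a shift or a turn outside -1 to 1 is refused whole. A call with a gripper value outside its range is refused whole. "gripper" is the closure, from 0 (fully open) to 1 (shut), set as the call begins (left out, the last holds). The fingers move at their own pace and stop on an object; "newtons" is the grip in N (left out, the last holds). Time passes only in rows, so rows that do not move let the fingers close. It gives the time, the measured TCP pose, the force and the opening at its end, in the units of the state.
- monitor.get_state(): the state, without advancing time (a new reading comes with each control period).
- vision.capture(name): name is "side" or "top" or "wrist"; returns the picture (400x640x3 uint8, red, green, blue); there is no depth.
- vision.camera_info(name): a dict with "vfov" (degrees; the focal length in pixels is half the picture's height over the tangent of half this angle, whatever the lens; pixels are square), "cx", "cy" (the principal point, pixels), "pose" (4x4, takes a point from camera to world coordinates). Camera axes: x right, y down, z forward; pixel columns grow to the right and rows downward; lengths in m; the calibration is good to about 2 mm. A picture is of the moment at which its call begins: read the wrist's pose just before it. camera_info takes no time and is no camera call; for the wrist camera it gives the pose at the moment of the call.
- workorder.sign_off(): hands the job in, once; it reports no verdict.
The state is a dict: "time": time; "joint_positions": joint angles; "joint_velocities": joint speeds; "joint_torque": joint torques, N m; "ee_pos": TCP position; "ee_rot": TCP orientation; "force": force on the tool from outside, world axes, zero at the start; "moment": the same for the moment, N m; "opening": opening from 0.0 (shut) to 1.0 (fully open).
Only numpy, scipy, OpenCV 4.12 (cv2) and the standard library are available. Lean on these libraries where they do the work, as an engineer would, in place of code of your own. Each camera call takes 0.05 s, during which the arm holds its last target. There are 200 camera calls.

## Task

Fit every control board on the bench into a track of the gang programmer, heat sink up and gold edge first, and push each into its connector until it comes up hard against the stop. With all of them fully home, work the keys one at a time, each right down and let up again before the next: green (power on, held down for a full second), yellow (erase), blue (program), white (verify), then green once more (power off, again held for a second). Then draw the boards out of their connectors, lay them all flat, heat sink up, side by side in the black tray, and leave the other things on the bench where they are.

Things in the scene. Friction and masses are not known exactly. Their poses are not given: they have to be found in the camera images.
- board1: control board (2 or 3, all alike; one may be absent): green board 96 (x) x 52 x 3 mm, ~0.09 kg, lies with heat sink up. Origin: centre of its underside; z up; +x to the gold contact edge (at x = +48), a tongue 40 mm wide over the last 20 mm. Finned aluminium heat sink: block 22 (x) x 36 (y) mm centred at x = -12, y = 0, from 3 to 29 mm high; grip it from above by its faces that look along x
- board2: control board just like board1; may be absent. Parts other than the heat sink stand at most 10 mm high, are for looks only and do not obstruct the fingers
- board3: control board just like board1; may be absent
- programmer: gang programmer, fixed: grey case, deck at z = 45 mm, x from -120 to +105, y from -108 to +108 mm. Origin under its middle at bench height; x points from its keys to its connectors, z up. Three alike tracks along x at y = +70, 0, -70 mm, each ending in a black connector. A board fully home has its origin at x = 34, z = 45 mm, y near the track's, and its x along the programmer's x
- track0 (a point): point on the deck at the stop of the track at y = +70 mm in the programmer's frame (x = 82, z = 45 mm), axes as the programmer's. Each track is a channel 56 mm wide with blue floor at deck height between white rails 7 mm high, 4.5 thick, from x = -45 to +60, then a black hood from x = 64 to 104, 16 mm high above the deck, its mouth 46 wide and 5.5 mm high above the deck
- track1 (a point): the same point of the middle track (y = 0). How a board goes in: lay it flat in the channel with its edge short of the hood (edge at x below 60, origin below 12 mm), slide it in +x. From edge x = 76 mm spring contacts drag with 3 to 7 N (the first time only) for 6 mm; then the edge comes up hard against the stop at x = 82 mm: fully home
- track2 (a point): the same point of the track at y = -70 mm. To take a board out, draw it back in -x until its edge is clear of the hood (edge at x below 62, origin below 14 mm), then lift. The contacts do not hold it
- key_green (a joint): green power key: round spring button 22 mm across at x = -93.5, y = +78 mm in the programmer's frame; value 0 up, 0.006 m fully down; it needs about 4 N to go fully down and counts as pressed beyond 4.2 mm; springs back up by itself; must be held down for about a second
- key_green_top (a point): centre of the top face of the green key (moves with it)
- key_yellow (a joint): yellow erase key: round spring button 22 mm across at x = -93.5, y = +36 mm in the programmer's frame; value 0 up, 0.006 m fully down; it needs about 4 N to go fully down and counts as pressed beyond 4.2 mm; springs back up by itself
- key_yellow_top (a point): centre of the top face of the yellow key (moves with it)
- key_blue (a joint): blue program key: round spring button 22 mm across at x = -93.5, y = -6 mm in the programmer's frame; value 0 up, 0.006 m fully down; it needs about 4 N to go fully down and counts as pressed beyond 4.2 mm; springs back up by itself
- key_blue_top (a point): centre of the top face of the blue key (moves with it)
- key_white (a joint): white verify key: round spring button 22 mm across at x = -93.5, y = -48 mm in the programmer's frame; value 0 up, 0.006 m fully down; it needs about 4 N to go fully down and counts as pressed beyond 4.2 mm; springs back up by itself
- key_white_top (a point): centre of the top face of the white key (moves with it)
- mat: work mat, brown sheet 300 (x) x 260 (y) x 3 mm, fixed; origin under its middle. The boards lie on it at the start, heat sink up
- tray: black tray for finished boards, fixed: open box 140 (x) x 240 (y) mm outside, 22 mm high, walls and floor 4 mm thick; origin under its middle
- flux_tin: flux tin: yellow disc-shaped tin 36 mm across, 16 high, lying on the mat; origin under its middle. A bystander
- wick_reel: reel of copper braid with blue flanges, 32 mm across, 14 high, on the mat; origin under its middle. A bystander
- tweezers: dark steel tweezers 108 mm long (along their y), 9 wide, 8 high, on the mat near its +x edge; origin underneath, 10 mm from mid-length. A bystander
- fan: black axial fan with round wire guard, 80 x 80 x 25 mm, standing on edge at the back; origin under its middle. A bystander
- solder_spool: solder spool with red flanges, 60 mm across, 50 high, at the back; origin under its middle. A bystander
- multimeter: yellow multimeter 150 x 75 x 34 mm lying on the left of the bench; origin under its middle. A bystander
- screwdriver: screwdriver with orange handle, 170 mm, lying on the right of the bench; origin under it. A bystander
Mind the look-alikes: they are no part of the job. Leave any purple look-alike of the board3 alone.

How it is judged:
On the way, in this order (a step that is already met when the one before it is completed fails the run):
1. all present boards are fully home in connectors (gold edge within 3 mm of the stop) (x of each of board1, board2, board3 in the frame of programmer above 0.031 m and z of board1 in the frame of programmer between 0.043 and 0.05 m and y of board1 in the frame of programmer between -0.08 and 0.08 m and z of board2 in the frame of programmer between 0.043 and 0.05 m and y of board2 in the frame of programmer between -0.08 and 0.08 m and z of board3 in the frame of programmer between 0.043 and 0.05 m and y of board3 in the frame of programmer between -0.08 and 0.08 m), for 0.3 s.
2. green power key pressed beyond 4.2 mm, the other keys up, all boards home (all of step 1 and value of joint key_green above 0.0042 m and value of joint each of key_yellow, key_blue, key_white below 0.001 m), for 0.8 s.
3. yellow erase key pressed beyond 4.2 mm, the other keys up, all boards home (all of step 1 and value of joint key_yellow above 0.0042 m and value of joint each of key_green, key_blue, key_white below 0.001 m), for 0.1 s.
4. blue program key pressed beyond 4.2 mm, the other keys up, all boards home (all of step 1 and value of joint key_blue above 0.0042 m and value of joint each of key_green, key_yellow, key_white below 0.001 m), for 0.1 s.
5. white verify key pressed beyond 4.2 mm, the other keys up, all boards home (all of step 1 and value of joint key_white above 0.0042 m and value of joint each of key_green, key_yellow, key_blue below 0.001 m), for 0.1 s.
6. green power key pressed beyond 4.2 mm again, the other keys up, all boards home (all of step 2), for 0.8 s.
At the end, for the whole second after the job is handed in: every present board lies flat in the tray, heat sink up (within 0.1 rad), its origin within 55 mm of the tray's middle along x and 105 mm along y and less than 9 mm above the tray's underside, at rest; all keys are up (x of board1 in the frame of tray between -0.055 and 0.055 m and y of board1 in the frame of tray between -0.105 and 0.105 m and z of each of board1, board2, board3 in the frame of tray below 0.009 m and angle between each of board1, board2, board3's own z axis and vertical below 0.1 rad and linear speed of each of board1, board2, board3 below 0.02 m/s and x of board2 in the frame of tray between -0.055 and 0.055 m and y of board2 in the frame of tray between -0.105 and 0.105 m and x of board3 in the frame of tray between -0.055 and 0.055 m and y of board3 in the frame of tray between -0.105 and 0.105 m and value of joint each of key_green, key_yellow, key_blue, key_white below 0.001 m); the robot touches nothing.
It fails at once if two keys pressed at once (value of joint each of key_green, key_yellow above 0.003 m or value of joint each of key_green, key_blue above 0.003 m or value of joint each of key_green, key_white above 0.003 m or value of joint each of key_yellow, key_blue above 0.003 m or value of joint each of key_yellow, key_white above 0.003 m or value of joint each of key_blue, key_white above 0.003 m).
It fails at once if a bystander is pushed more than 6 cm from its place (distance of any of flux_tin, wick_reel, tweezers, fan, solder_spool, multimeter, screwdriver from where it was at the start of the episode above 0.06 m).
Of board1, board2, board3 only 2 to 3 are there at a start; the rules pass over those that are not, and their reading is None.
At some moment in a run one of board1, board2, board3 may be knocked a few centimetres aside while the robot is not near it.
It also fails if it takes over 210 s, if anything falls off the work surface, if the arm or the gripper's body presses on something with over 40 N, if the wrist force passes 120 N, or if a joint passes its speed limit or range.

## Working session

There is one attempt and no reset: what is moved stays moved. The work goes in short steps, Python scripts to look and compute and a tool call to move; the robot and the scene stay as the last step left them, time stands still between calls to the robot, and variables do not carry over. Pictures are saved under pics/ and viewed, about 12 in all and at most 16, crops included, and the job is handed in when it is done.

Besides the shell and the picture viewer there is one more tool, called by a JSON object that holds its "method" and its "body", one argument or row to a line. servo_tool: Moves the arm, as the interface text tells. Its arguments: {"type":"object","properties":{"targets":{"type":"array"},"gripper":{"type":"number"},"newtons":{"type":"number"}},"required":["targets"]}

```bash
mkdir -p pics; ls; python3 - <<'E'
from plant import monitor, vision
import cv2, numpy as np
s=monitor.get_state(); print(s)
for n in("top","side"):
    i=vision.camera_info(n); print(n,i)
    im=vision.capture(n); cv2.imwrite(f"pics/{n}0.png",im[:,:,::-1])
print(vision.camera_info("wrist"))
E
```

```text
pics
{'time': 0.0, 'joint_positions': array([ 1.13390775e+00,  2.21203822e-01,  1.52759797e+00, -1.08124121e-06,
        1.39470203e+00, -1.26107451e-01]), 'joint_velocities': array([-8.04904592e-05,  3.49454295e-04,  1.90312502e-03, -6.53421008e-04,
        1.73362063e-03, -1.90903494e-04]), 'joint_torque': array([ 1.29357715e-03, -4.94627702e+01, -3.87370777e+01,  7.01461639e-02,
        5.70951530e-02, -1.18206690e-04]), 'ee_pos': array([0.19089337, 0.5945394 , 0.24645799]), 'ee_rot': array([-3.13969653e+00, -2.39317622e-04,  2.83081149e+00]), 'force': array([-0.05108969,  0.33595805,  0.17801711]), 'moment': array([0.00441805, 0.01546476, 0.00269946]), 'opening': 1.0036512864323568}
top {'vfov': 52.9176201868075, 'cx': 329.2289865475931, 'cy': 196.520584679508, 'pose': array([[ 0.01511466, -0.98390809,  0.17803488,  0.27526918],
       [-0.99982567, -0.01682436, -0.00809724,  0.04053743],
       [ 0.01096226, -0.17788145, -0.98399086,  1.47464607],
       [ 0.        ,  0.        ,  0.        ,  1.        ]])}
side {'vfov': 57.382056068329405, 'cx': 320.4304164685796, 'cy': 196.34767103936562, 'pose': array([[ 0.85212574, -0.34782128,  0.39102696,  0.06204139],
       [-0.52307653, -0.58963501,  0.61540353, -0.67904445],
       [ 0.01651274, -0.72893821, -0.68438031,  0.82629848],
       [ 0.        ,  0.        ,  0.        ,  1.        ]])}
{'vfov': 68.0022715166696, 'cx': 317.7759876184405, 'cy': 198.55713359330298, 'pose': array([[ 3.06387548e-01,  9.15141049e-01,  2.61999103e-01,
         1.18108819e-01],
       [ 9.51906698e-01, -2.94393135e-01, -8.48900491e-02,
         6.16834206e-01],
       [-5.55631280e-04,  2.75407955e-01, -9.61327285e-01,
         3.84338765e-01],
       [ 0.00000000e+00,  0.00000000e+00,  0.00000000e+00,
         1.00000000e+00]])}
```

View pics/top0.png

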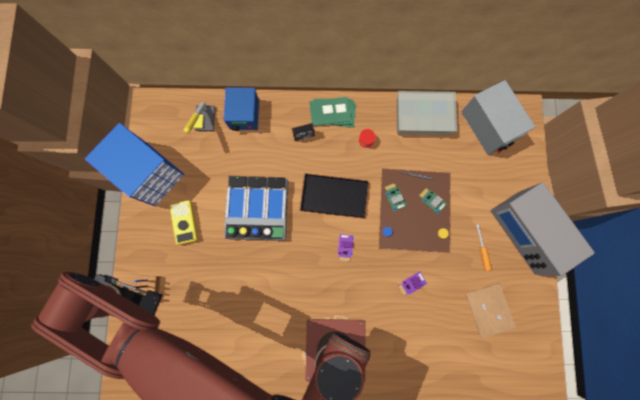

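View pics/side0.png

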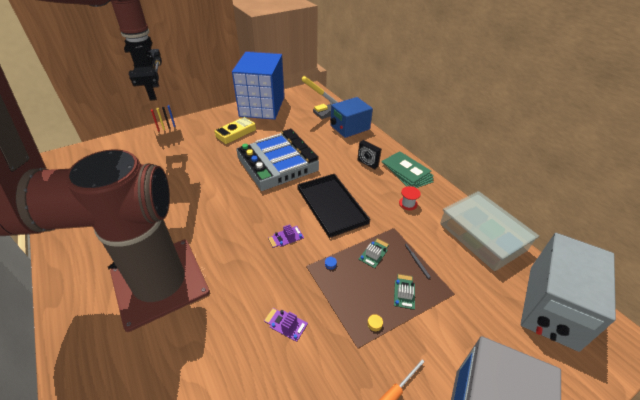

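The top view shows two green boards on the mat, at (395,196) and (432,201). The programmer is at (256,208) with its keys on the near side, and the tray is at (335,196). The purple ones are look-alikes. Next I'll measure from enlarged crops.

```bash
cat > h.py <<'E'
import numpy as np, cv2
from plant import monitor, vision
def ray(info,uv,z):
    f=200/np.tan(np.radians(info["vfov"]/2)); P=info["pose"]
    d=P[:3,:3]@np.array([(uv[0]-info["cx"])/f,(uv[1]-info["cy"])/f,1.]); o=P[:3,3]
    return (o+d*(z-o[2])/d[2])
def proj(info,p):
    f=200/np.tan(np.radians(info["vfov"]/2)); P=info["pose"]
    c=P[:3,:3].T@(np.asarray(p)-P[:3,3]); return np.array([info["cx"]+f*c[0]/c[2],info["cy"]+f*c[1]/c[2]])
def shot(name,fn=None):
    i=vision.camera_info(name); im=vision.capture(name)
    if fn: cv2.imwrite("pics/"+fn,im[:,:,::-1])
    return i,im
def blobs(im,lo,hi,amin=20):
    m=cv2.inRange(cv2.cvtColor(im,cv2.COLOR_RGB2HSV),np.array(lo),np.array(hi))
    n,l,s,c=cv2.connectedComponentsWithStats(m)
    return [(c[k],s[k],l==k) for k in range(1,n) if s[k][4]>=amin]
def st():
    s=monitor.get_state(); return s
E
python3 - <<'E'
from h import *
im=cv2.imread("pics/top0.png")
a=cv2.resize(im[165:255,215:325],None,fx=5,fy=5,interpolation=cv2.INTER_CUBIC)
b=cv2.resize(im[165:255,370:460],None,fx=5,fy=5,interpolation=cv2.INTER_CUBIC)
cv2.imwrite("pics/crop.png",cv2.resize(np.hstack([a,b]),(800,360)))
rgb=im[:,:,::-1].copy(); i=vision.camera_info("top")
for n,lo,hi,z in[("blue",(100,120,80),(125,255,255),.045),("greenkey",(45,120,60),(75,255,255),.052),("dark",(0,0,0),(180,120,45),.022),("brown mat",(0,40,30),(15,200,130),.003),("pcb",(60,60,40),(90,255,200),.006)]:
    for c,s,m in blobs(rgb,lo,hi,15):
        if 180<c[0]<470 and 90<c[1]<260:
            r=cv2.minAreaRect(np.argwhere(m)[:,::-1].astype(np.float32))
            box=np.array([ray(i,p,z)[:2] for p in cv2.boxPoints(r)])
            print(n,c.round(1),s[4],ray(i,c,z).round(3),box.round(3).tolist())
E
```

```text
blue [239.9 104.7] 1014 [0.879 0.37  0.045] [[0.945, 0.43], [0.947, 0.317], [0.812, 0.31], [0.81, 0.422]]
blue [235.7 202.5] 363 [0.506 0.365 0.045] [[0.457, 0.388], [0.56, 0.387], [0.557, 0.34], [0.455, 0.342]]
blue [255.4 202.8] 366 [0.507 0.294 0.045] [[0.557, 0.32], [0.557, 0.273], [0.455, 0.268], [0.455, 0.314]]
blue [274.9 203.7] 363 [0.504 0.224 0.045] [[0.456, 0.247], [0.556, 0.247], [0.554, 0.2], [0.454, 0.201]]
blue [387.1 231.4] 60 [ 0.411 -0.179  0.045] [[0.41, -0.159], [0.43, -0.179], [0.411, -0.199], [0.391, -0.179]]
blue [255.  230.7] 40 [0.406 0.291 0.045] [[0.415, 0.302], [0.416, 0.28], [0.394, 0.279], [0.394, 0.301]]
greenkey [231.5 230.2] 28 [0.406 0.372 0.052] [[0.406, 0.385], [0.419, 0.373], [0.407, 0.36], [0.394, 0.372]]
dark [304.5 128.6] 52 [0.798 0.126 0.022] [[0.8, 0.162], [0.814, 0.104], [0.797, 0.1], [0.783, 0.158]]
dark [235.4 127.6] 23 [0.797 0.387 0.022] [[0.803, 0.397], [0.803, 0.378], [0.791, 0.377], [0.791, 0.396]]
dark [343.  188.7] 457 [ 0.568 -0.022  0.022] [[0.49, 0.131], [0.62, 0.121], [0.599, -0.108], [0.469, -0.094]]
dark [235.9 232. ] 18 [0.4
[... 1495 characters left out ...]
8, 0.264], [0.38, 0.264], [0.379, 0.333], [0.379, 0.333]]
pcb [332.5 112.7] 890 [0.87  0.021 0.006] [[0.929, 0.109], [0.932, -0.062], [0.818, -0.062], [0.814, 0.106]]
pcb [239. 123.] 43 [0.821 0.378 0.006] [[0.825, 0.405], [0.826, 0.352], [0.818, 0.351], [0.817, 0.405]]
pcb [393.9 196.5] 118 [ 0.545 -0.212  0.006] [[0.562, -0.177], [0.585, -0.221], [0.522, -0.251], [0.5, -0.207]]
pcb [431.1 200.1] 123 [ 0.534 -0.351  0.006] [[0.537, -0.315], [0.572, -0.346], [0.522, -0.401], [0.487, -0.369]]
pcb [230.8 230. ] 47 [0.411 0.386 0.006] [[0.421, 0.4], [0.422, 0.375], [0.4, 0.373], [0.4, 0.399]]
pcb [276.7 232. ] 123 [0.406 0.218 0.006] [[0.424, 0.24], [0.425, 0.2], [0.388, 0.198], [0.388, 0.238]]
```

View pics/crop.png

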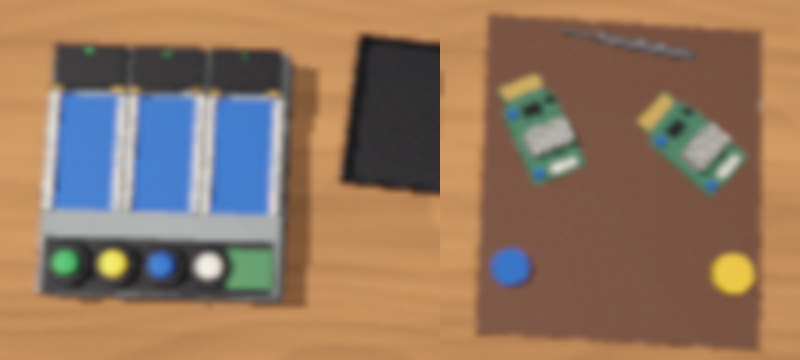

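```bash
cat >> h.py <<'E'
def plan(x=None,y=None,z=None,yaw=None):
    "remaining turn and shift, after the turn, in shares"
    s=st(); p=s["ee_pos"]; r=s["ee_rot"]; yaw=r[2] if yaw is None else yaw
    t=np.array([p[k] if v is None else v for k,v in enumerate((x,y,z))])-p
    d=(yaw-r[2]+np.pi)%(2*np.pi)-np.pi
    sh=np.array([np.cos(yaw)*t[0]+np.sin(yaw)*t[1],np.sin(yaw)*t[0]-np.cos(yaw)*t[1],-t[2]])/.5
    print("t",round(s["time"],1),"pos",p.round(4),"rot",r.round(3),"F",s["force"].round(1),"| turn wz total",round(-d/.1,2),"shift total",sh.round(4))
E
python3 -c "
from h import *
plan(.48,.294,.32,1.57)"
```

```text
t 0.1 pos [0.1909 0.5946 0.2465] rot [-3.14  -0.     2.831] F [ 0.7 -0.2 -0.1] | turn wz total 12.61 shift total [-0.6007  0.5787 -0.1469]
```

{"method": "servo_tool", "body": {
  "targets": [
    [0,0,-0.014,0,0,1],
    [0,0,-0.014,0,0,1],
    [0,0,-0.014,0,0,1],
    [0,0,-0.014,0,0,1],
    [0,0,-0.014,0,0,1],
    [0,0,-0.014,0,0,1],
    [0,0,-0.014,0,0,1],
    [0,0,-0.014,0,0,1],
    [0,0,-0.014,0,0,1],
    [0,0,-0.014,0,0,1]
  ],
  "gripper": 0
}}

```text
time: 0.93
ee_pos: [0.191, 0.5948, 0.3172]
ee_rot: [-3.141, 0.001, 1.826]
force: [0.6, 0.3, -0.2]
opening: 0.996
```

{"method": "servo_tool", "body": {
  "targets": [
    [0,0,0,0,0,1],
    [0,0,0,0,0,1],
    [0,0,0,0,0,0.6],
    [-0.06,0.06,0,0,0,0],
    [-0.06,0.06,0,0,0,0],
    [-0.06,0.06,0,0,0,0],
    [-0.06,0.06,0,0,0,0],
    [-0.06,0.06,0,0,0,0],
    [-0.06,0.06,0,0,0,0],
    [-0.06,0.06,0,0,0,0]
  ]
}}

```text
time: 1.77
ee_pos: [0.3982, 0.3871, 0.3172]
ee_rot: [-3.141, 0.0, 1.571]
force: [0.6, 0.8, 0.0]
opening: 0.998
```

{"method": "servo_tool", "body": {
  "targets": [
    [-0.06,0.06,0,0,0,0],
    [-0.06,0.06,0,0,0,0],
    [-0.06,0.04,0,0,0,0],
    [0,0,0,0,0,0],
    [0,0,0,0,0,0],
    [0,0,0,0,0,0]
  ]
}}

```text
time: 2.27
ee_pos: [0.476, 0.2999, 0.3171]
ee_rot: [-3.141, -0.0, 1.57]
force: [0.5, -0.6, -0.2]
opening: 1.0
```

```bash
python3 -c "
from h import *
plan(.48,.294,.32,1.57)
i,im=shot('wrist','w1.png'); print(i['pose'].round(3).tolist())"
```

```text
t 2.3 pos [0.476  0.2999 0.3171] rot [-3.141 -0.     1.57 ] F [ 0.5 -0.6 -0.2] | turn wz total 0.0 shift total [-0.0119  0.008  -0.0057]
[[1.0, -0.001, -0.002, 0.475], [-0.001, -0.961, -0.275, 0.375], [-0.002, 0.275, -0.961, 0.455], [0.0, 0.0, 0.0, 1.0]]
```

View pics/w1.png

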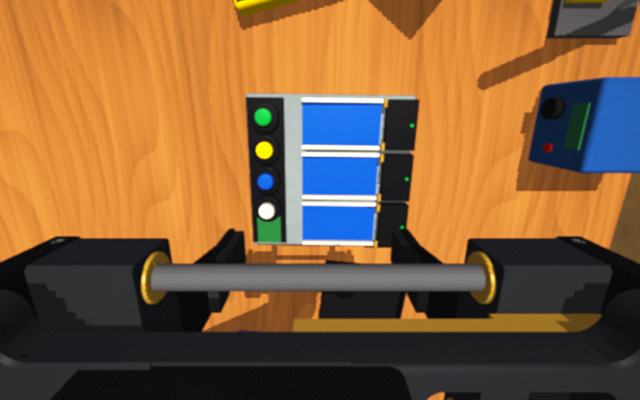

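The wrist view shows the whole programmer. The keys run down a column at x≈265 px (green y=117, yellow 150, blue 181, white 211). The three blue floors are at x 302–380.

```bash
python3 - <<'E'
from h import *
im=cv2.imread("pics/w1.png")[:,:,::-1].copy(); i=vision.camera_info("wrist")
def xy(m,z): 
    r=cv2.minAreaRect(np.argwhere(m)[:,::-1].astype(np.float32)); return np.array([ray(i,p,z)[:2] for p in cv2.boxPoints(r)]).round(4).tolist()
for c,s,m in blobs(im,(105,150,80),(120,255,255),150):
    if c[0]<400: print("blue",c.round(1),s[4],ray(i,c,.045 if s[4]>800 else .055).round(4),xy(m,.045))
for n,lo,hi in[("g",(50,150,90),(75,255,255)),("y",(25,150,150),(35,255,255)),("w",(0,0,200),(180,40,255))]:
    for c,s,m in blobs(im,lo,hi,100):
        if c[0]<300: print(n,c.round(1),s,ray(i,c,.055).round(4))
E
```

```text
blue [341.2 123.5] 3164 [0.5057 0.3627 0.045 ] [[0.4531, 0.3363], [0.455, 0.3895], [0.5579, 0.3875], [0.56, 0.3343]]
blue [339.3 175.3] 2702 [0.5046 0.2919 0.045 ] [[0.4522, 0.2662], [0.454, 0.3185], [0.5565, 0.3165], [0.5584, 0.264]]
blue [265. 181.] 245 [0.4016 0.2859 0.055 ] [[0.3891, 0.2952], [0.4115, 0.2952], [0.4106, 0.2721], [0.3877, 0.272]]
blue [337.8 222.6] 2310 [0.5038 0.2211 0.045 ] [[0.4514, 0.1958], [0.453, 0.2471], [0.556, 0.2452], [0.5578, 0.1938]]
g [262.4 116.3] [254 108  18  18 262] [0.4024 0.3719 0.055 ]
g [269.  229.8] [257 217  24  24 490] [0.4038 0.2137 0.055 ]
y [245.2   2.2] [234   0  29   7 116] [0.3888 0.5018 0.055 ]
y [263.8 149.4] [256 142  17  16 217] [0.4021 0.3293 0.055 ]
w [266.  210.9] [259 204  15  15 184] [0.4008 0.2425 0.055 ]
```

```bash
python3 -c "
from h import *
plan(.535,-.22,.28,2.02)"
```

```text
t 2.3 pos [0.4756 0.3006 0.3172] rot [-3.141 -0.     1.571] F [0.5 0.4 0.1] | turn wz total -4.49 shift total [-0.9894 -0.3451  0.0744]
```

{"method": "servo_tool", "body": {
  "targets": [
    [0,0,0,0,0,-1],
    [0,0,0,0,0,-1],
    [0,0,0,0,0,-1],
    [0,0,0,0,0,-1],
    [0,0,0,0,0,-0.5],
    [-0.062,-0.0216,0.005,0,0,0],
    [-0.062,-0.0216,0.005,0,0,0],
    [-0.062,-0.0216,0.005,0,0,0],
    [-0.062,-0.0216,0.005,0,0,0],
    [-0.062,-0.0216,0.005,0,0,0]
  ]
}}

```text
time: 3.15
ee_pos: [0.4944, 0.1373, 0.305]
ee_rot: [3.141, -0.0, 2.024]
force: [0.6, -0.1, -0.1]
opening: 0.999
```

{"method": "servo_tool", "body": {
  "targets": [
    [-0.062,-0.0216,0.005,0,0,0],
    [-0.062,-0.0216,0.005,0,0,0],
    [-0.062,-0.0216,0.005,0,0,0],
    [-0.062,-0.0216,0.005,0,0,0],
    [-0.062,-0.0216,0.005,0,0,0],
    [-0.062,-0.0216,0.005,0,0,0],
    [-0.062,-0.0216,0.005,0,0,0],
    [-0.062,-0.0216,0.005,0,0,0],
    [-0.062,-0.0216,0.005,0,0,0],
    [-0.062,-0.0216,0.005,0,0,0]
  ]
}}

```text
time: 3.98
ee_pos: [0.5332, -0.1889, 0.28]
ee_rot: [3.141, -0.0, 2.024]
force: [0.9, -0.4, 0.7]
opening: 0.999
```

{"method": "servo_tool", "body": {
  "targets": [
    [-0.06,-0.02,0,0,0,0],
    [0,0,0,0,0,0],
    [0,0,0,0,0,0]
  ]
}}

```text
time: 4.23
ee_pos: [0.537, -0.2204, 0.2796]
ee_rot: [-3.141, -0.001, 2.02]
force: [-0.5, 0.3, -0.1]
opening: 0.998
```

```bash
python3 -c "
from h import *
plan(.535,-.22,.28,2.02)
i,im=shot('wrist','w2.png')"
```

```text
t 4.2 pos [ 0.537  -0.2204  0.2796] rot [-3.141e+00 -1.000e-03  2.020e+00] F [-0.5  0.3 -0.1] | turn wz total 0.0 shift total [ 0.0024 -0.0034 -0.0008]
```

View pics/w2.png

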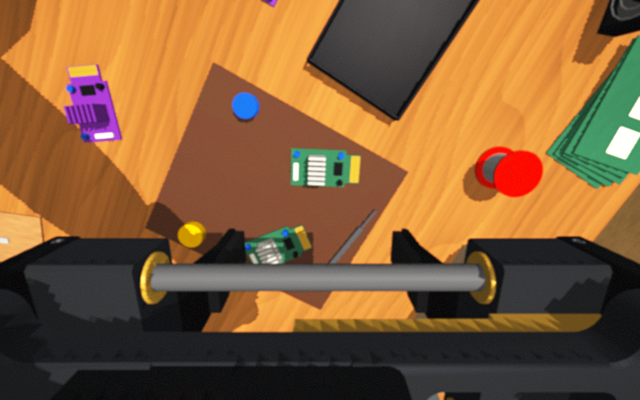

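Board A is at (325,168), with its heat sink at about (316,170) and gold to the right. Board B is at (280,246), half under the gripper.

```bash
cat >> h.py <<'E'
def board(im,i,near=None,ztop=.006):
    "pose from the board's top face (pcb + gold), all corners from minAreaRect; yaw from the centroid of green to gold"
    hsv=cv2.cvtColor(im,cv2.COLOR_RGB2HSV)
    g=cv2.inRange(hsv,(65,90,40),(90,255,220)); y=cv2.inRange(hsv,(18,110,120),(29,255,255))
    n,l,s,c=cv2.connectedComponentsWithStats(g)
    ny,ly,sy,cy=cv2.connectedComponentsWithStats(y)
    for k in range(1,n):
        if s[k][4]<300: continue
        if near is not None and np.hypot(*(c[k]-near))>60: continue
        q=min([j for j in range(1,ny) if sy[j][4]>60],key=lambda j:np.hypot(*(cy[j]-c[k])))
        P=np.array([ray(i,p,ztop)[:2] for p in np.argwhere(l==k)[:,::-1]]).astype(np.float32)
        Y=np.array([ray(i,p,ztop)[:2] for p in np.argwhere(ly==q)[:,::-1]]).astype(np.float32)
        r=cv2.minAreaRect(P); b=cv2.boxPoints(r); e=[b[1]-b[0],b[2]-b[1]]; e=max(e,key=np.linalg.norm)
        d=Y.mean(0)-P.mean(0); e=e*np.sign(e@d); e/=np.linalg.norm(e); nrm=np.array([-e[1],e[0]])
        ex=Y@e; ep=P@e; en=P@nrm; back=ep.min(); front=ex.max()
        o=e*(front+back)/2+nrm*(en.max()+en.min())/2
        print("px",c[k].round(0),"len",round(float(front-back),4),"wid",round(float(np.ptp(en)),4),"yaw",round(float(np.arctan2(e[1],e[0])),3),"origin",o.round(4),"sink",(o-.012*e).round(4),"gold px",cy[q].round(0))
E
python3 -c "
from h import *
im=cv2.imread('pics/w2.png')[:,:,::-1].copy(); i=vision.camera_info('wrist')
board(im,i)"
```

```text
px [604. 126.] len 0.3197 wid 0.1298 yaw -1.636 origin [ 0.8754 -0.0569] sink [ 0.8762 -0.0449] gold px [479. 228.]
px [322. 166.] len 0.0965 wid 0.0502 yaw 0.419 origin [ 0.5443 -0.2126] sink [ 0.5334 -0.2175] gold px [355. 169.]
px [279. 244.] len 0.0976 wid 0.0511 yaw 0.827 origin [ 0.5328 -0.353 ] sink [ 0.5247 -0.3618] gold px [303. 237.]
```

```bash
python3 -c "
from h import *
plan(.5334,-.2175,.035,1.99)"
```

```text
t 4.3 pos [ 0.537  -0.2193  0.2797] rot [ 3.142e+00 -1.000e-03  2.022e+00] F [-0.6 -0.2 -0.5] | turn wz total 0.32 shift total [ 0.0063 -0.0051  0.4894]
```

{"method": "servo_tool", "body": {
  "targets": [
    [0,0,0,0,0,0.3],
    [0.006,-0.006,0.06,0,0,0],
    [0,0,0.06,0,0,0],
    [0,0,0.06,0,0,0],
    [0,0,0.06,0,0,0],
    [0,0,0.06,0,0,0],
    [0,0,0.06,0,0,0],
    [0,0,0.06,0,0,0],
    [0,0,0.04,0,0,0],
    [0,0,0.03,0,0,0]
  ],
  "gripper": 0.4,
  "newtons": 25
}}

```text
time: 5.12
ee_pos: [0.5318, -0.2157, 0.0327]
ee_rot: [-3.14, -0.003, 1.994]
force: [0.3, -0.6, 0.8]
opening: 0.599
```

{"method": "servo_tool", "body": {
  "targets": [
    [0,0,0,0,0,0],
    [0,0,0,0,0,0]
  ]
}}

```text
time: 5.28
ee_pos: [0.5329, -0.2168, 0.0348]
ee_rot: [-3.141, -0.001, 1.994]
force: [1.0, -0.0, -0.1]
opening: 0.6
```

{"method": "servo_tool", "body": {
  "targets": [
    [0,0,0,0,0,0],
    [0,0,0,0,0,0],
    [0,0,0,0,0,0],
    [0,0,0,0,0,0],
    [0,0,0,0,0,0],
    [0,0,0,0,0,0],
    [0,0,0,0,0,0]
  ],
  "gripper": 1
}}

```text
time: 5.87
ee_pos: [0.533, -0.2192, 0.0354]
ee_rot: [3.141, 0.0, 1.991]
force: [-0.1, 0.8, 2.6]
opening: 0.249
```

{"method": "servo_tool", "body": {
  "targets": [
    [0,0,-0.04,0,0,0],
    [0,0,-0.06,0,0,0],
    [0,0,-0.06,0,0,0],
    [0,0,-0.06,0,0,0],
    [0,0,-0.06,0,0,0],
    [0,0,0,0,0,0],
    [0,0,0,0,0,0]
  ]
}}

```text
time: 6.45
ee_pos: [0.534, -0.22, 0.1774]
ee_rot: [3.139, 0.004, 1.991]
force: [-0.3, -0.1, -0.4]
opening: 0.252
```

```bash
python3 -c "
from h import *
i,im=shot('wrist','w3.png')
# board held: underside at TCP z-.032 -> top face
z=st()['ee_pos'][2]-.029; print(z)
board(im,i,None,z)
plan(.46,.294,.18,1.571-.015)"
```

```text
0.14625590756186557
px [633. 153.] len 0.0767 wid 0.0104 yaw 2.284 origin [ 0.6554 -0.0789] sink [ 0.6633 -0.088 ] gold px [525.  96.]
px [329. 217.] len 0.0741 wid 0.0292 yaw 0.418 origin [ 0.5295 -0.2112] sink [ 0.5186 -0.2161] gold px [372. 278.]
t 6.5 pos [ 0.5328 -0.2193  0.1753] rot [3.141e+00 1.000e-03 1.991e+00] F [-0.3  0.7 -1.6] | turn wz total 4.35 shift total [ 1.0243 -0.1607 -0.0095]
```

View pics/w3.png

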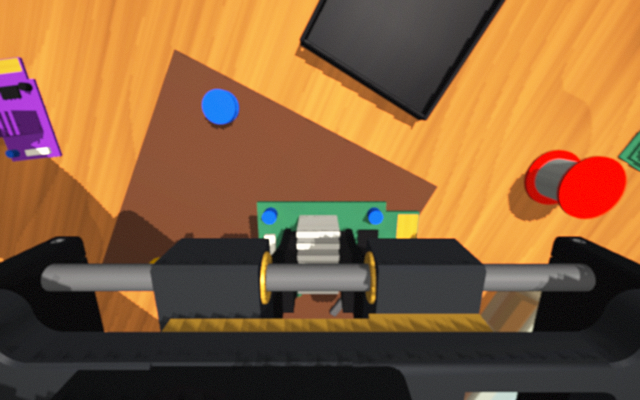

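The board is held: its long edge is at v≈203 (u 258–388) and the gold is at (407,226). The opening matches the 22 mm sink.

```bash
cat >> h.py <<'E'
def tool(p):
    from scipy.spatial.transform import Rotation as R
    s=st(); return R.from_euler("xyz",s["ee_rot"]).as_matrix().T@(np.asarray(p)-s["ee_pos"])
def edge(im,i,ztop):
    "upper long edge of the held board, tool frame"
    g=cv2.inRange(cv2.cvtColor(im,cv2.COLOR_RGB2HSV),(65,90,40),(90,255,220)); g[:, :255]=0; g[:,392:]=0
    us=[];T=[]
    for u in list(range(264,276,3))+list(range(330,384,6)):
        v=np.flatnonzero(g[150:240,u])
        if len(v): T.append(tool(ray(i,(u,150+v[0]),ztop)))
    T=np.array(T); k=np.polyfit(T[:,1],T[:,0],1); print("edge tool x at y=0:",k[1].round(4),"tilt",k[0].round(3),len(T))
E
python3 -c "
from h import *
im=cv2.imread('pics/w3.png')[:,:,::-1].copy(); i=vision.camera_info('wrist')
z=st()['ee_pos'][2]-.029
edge(im,i,z)
for uv in((388,204),(418,214),(418,236)): print(tool(ray(i,uv,z)).round(4))"
```

```text
edge tool x at y=0: 0.0252 tilt -0.001 13
[0.024  0.0402 0.029 ]
[0.0177 0.0584 0.029 ]
[0.0036 0.0597 0.029 ]
```

```bash
python3 -c "
from h import *
plan(.4896,.363,.12,1.555)"
```

```text
t 6.5 pos [ 0.5328 -0.2193  0.1753] rot [3.141e+00 1.000e-03 1.991e+00] F [-0.3  0.7 -1.6] | turn wz total 4.36 shift total [ 1.1631 -0.1047  0.1105]
```

{"method": "servo_tool", "body": {
  "targets": [
    [0,0,0,0,0,0.9],
    [0,0,0,0,0,0.9],
    [0,0,0,0,0,0.9],
    [0,0,0,0,0,0.9],
    [0,0,0,0,0,0.76],
    [0.03,-0.003,0,0,0,0],
    [0.05,-0.005,0,0,0,0],
    [0.06,-0.005,0,0,0,0],
    [0.06,-0.005,0,0,0,0],
    [0.06,-0.005,0,0,0,0]
  ]
}}

```text
time: 7.33
ee_pos: [0.5216, -0.0868, 0.173]
ee_rot: [-3.138, -0.001, 1.556]
force: [-0.5, 0.2, -1.2]
opening: 0.251
```

{"method": "servo_tool", "body": {
  "targets": [
    [0.06,-0.005,0,0,0,0],
    [0.06,-0.005,0,0,0,0],
    [0.06,-0.005,0,0,0,0],
    [0.06,-0.005,0,0,0,0],
    [0.06,-0.005,0,0,0,0],
    [0.06,-0.005,0,0,0,0],
    [0.06,-0.005,0,0,0,0],
    [0.06,-0.005,0,0,0,0],
    [0.06,-0.005,0,0,0,0],
    [0.06,-0.005,0,0,0,0]
  ]
}}

```text
time: 8.17
ee_pos: [0.501, 0.2131, 0.1731]
ee_rot: [-3.138, 0.001, 1.557]
force: [-0.1, -0.3, -1.9]
opening: 0.252
```

{"method": "servo_tool", "body": {
  "targets": [
    [0.06,-0.005,0,0,0,0],
    [0.06,-0.005,0,0,0,0],
    [0.06,-0.005,0,0,0,0],
    [0.05,-0.005,0,0,0,0],
    [0.03,-0.004,0.02,0,0,0],
    [0.023,0,0.03,0,0,0],
    [0,0,0.03,0,0,0],
    [0,0,0.03,0,0,0],
    [0,0,0,0,0,0],
    [0,0,0,0,0,0]
  ]
}}

```text
time: 9.0
ee_pos: [0.4912, 0.3525, 0.1176]
ee_rot: [-3.137, 0.002, 1.556]
force: [-0.1, 1.7, -1.0]
opening: 0.248
```

```bash
python3 -c "
from h import *
plan(.4896,.363,.077,1.555)
i,im=shot('wrist','w4.png')
z=st()['ee_pos'][2]-.029
edge(im,i,z)"
```

```text
t 9.0 pos [0.4912 0.3525 0.1176] rot [-3.137e+00  2.000e-03  1.556e+00] F [-0.1  1.7 -1. ] | turn wz total 0.01 shift total [ 0.0209 -0.0034  0.0812]
edge tool x at y=0: 0.0249 tilt 0.002 13
```

View pics/w4.png

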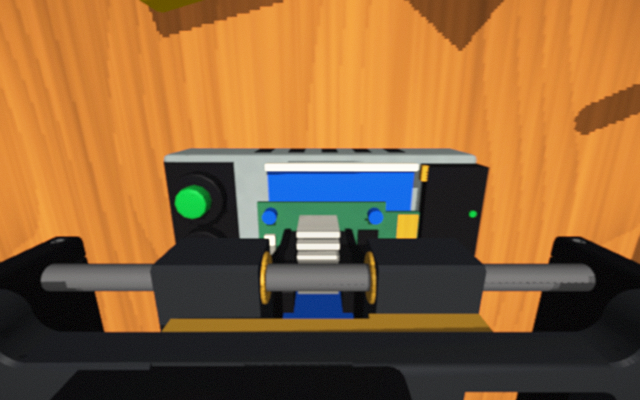

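The green key is at (192,201). The outer rail spans u 265–420 at v≈167, and the board (edge at v≈203) still needs to move +y.

```bash
cat >> h.py <<'E'
def rail(im,i,us,v0,v1):
    hsv=cv2.cvtColor(im,cv2.COLOR_RGB2HSV); b=cv2.inRange(hsv,(105,120,60),(125,255,255)); Q=[]
    for u in us:
        v=np.flatnonzero(b[v0:v1,u]); 
        if len(v): Q.append(ray(i,(u,v0+v[0]-.5),.052)[:2])
    Q=np.array(Q); k=np.polyfit(Q[:,0],Q[:,1],1); x=st()["ee_pos"][0]
    print("rail inner edge slope",k[0].round(4),"track y at tcp x",(np.polyval(k,x)-.028).round(4))
E
python3 -c "
from h import *
im=cv2.imread('pics/w4.png')[:,:,::-1].copy(); i=vision.camera_info('wrist')
rail(im,i,range(275,410,5),160,200)
for uv,z in(((265,168),.052),((417,168),.052),((422,190),.061)): print(ray(i,uv,z).round(4))
for c,s,m in blobs(im,(50,150,60),(75,255,255),200): print('green',c,s,ray(i,c,.057).round(4))
print(st()['ee_pos'])"
```

```text
rail inner edge slope -0.0151 track y at tcp x 0.3606
[0.4551 0.3916 0.052 ]
[0.5611 0.39   0.052 ]
[0.5627 0.3765 0.061 ]
green [192.11178862 201.52134146] [174 185  37  35 984] [0.4031 0.3694 0.057 ]
[0.4923691  0.35291723 0.11914535]
```

{"method": "servo_tool", "body": {
  "targets": [
    [0.009,-0.003,0.02,0,0,0],
    [0.009,0,0.02,0,0,0],
    [0,0,0.02,0,0,0],
    [0,0,0,0,0,0],
    [0,0,0,0,0,0]
  ]
}}

```text
time: 9.47
ee_pos: [0.4912, 0.3617, 0.0887]
ee_rot: [-3.139, 0.001, 1.555]
force: [0.1, 0.1, -1.0]
opening: 0.251
```

```bash
python3 -c "
from h import *
i,im=shot('wrist','w5.png')
z=st()['ee_pos'][2]-.029
edge(im,i,z); rail(im,i,range(275,405,5),160,205)
plan(.4896,.362,.077,1.555)"
```

```text
edge tool x at y=0: 0.0248 tilt 0.0 13
rail inner edge slope -0.0156 track y at tcp x 0.3603
t 9.5 pos [0.4918 0.3619 0.0895] rot [-3.141e+00  1.000e-03  1.555e+00] F [ 0.3 -0.3 -0.5] | turn wz total -0.0 shift total [ 0.0001 -0.0044  0.025 ]
```

{"method": "servo_tool", "body": {
  "targets": [
    [0,0,0.01,0,0,0],
    [0,0,0.008,0,0,0],
    [0,0,0.005,0,0,0],
    [0,0,0,0,0,0],
    [0,0,0,0,0,0]
  ]
}}

```text
time: 9.93
ee_pos: [0.4919, 0.3619, 0.0783]
ee_rot: [-3.141, 0.0, 1.555]
force: [-0.2, 0.3, -0.7]
opening: 0.25
```

{"method": "servo_tool", "body": {
  "targets": [
    [0,0.01,0,0,0,0],
    [0,0.01,0,0,0,0],
    [0,0.01,0,0,0,0],
    [0,0.006,0,0,0,0],
    [0,0,0,0,0,0]
  ]
}}

```text
time: 10.35
ee_pos: [0.5112, 0.3618, 0.0788]
ee_rot: [3.141, -0.0, 1.554]
force: [0.2, 0.0, -1.4]
opening: 0.25
```

{"method": "servo_tool", "body": {
  "targets": [
    [0,0.004,0,0,0,0],
    [0,0.004,0,0,0,0],
    [0,0.004,0,0,0,0],
    [0,0.004,0,0,0,0],
    [0,0,0,0,0,0]
  ]
}}

```text
time: 10.77
ee_pos: [0.5179, 0.3616, 0.0784]
ee_rot: [-3.141, 0.0, 1.555]
force: [-1.3, 0.7, -0.3]
opening: 0.252
```

{"method": "servo_tool", "body": {
  "targets": [
    [0,0.003,0,0,0,0],
    [0,0.003,0,0,0,0],
    [0,0,0,0,0,0]
  ]
}}

```text
time: 11.02
ee_pos: [0.521, 0.3616, 0.0783]
ee_rot: [-3.141, 0.0, 1.555]
force: [-1.4, -0.6, -1.8]
opening: 0.247
```

{"method": "servo_tool", "body": {
  "targets": [
    [0,0.003,0,0,0,0],
    [0,0.003,0,0,0,0],
    [0,0,0,0,0,0]
  ]
}}

```text
time: 11.27
ee_pos: [0.5215, 0.3617, 0.0784]
ee_rot: [-3.136, 0.001, 1.555]
force: [-11.9, -1.3, 6.4]
opening: 0.252
```

{"method": "servo_tool", "body": {
  "targets": [
    [0,0.003,0,0,0,0],
    [0,0.003,0,0,0,0],
    [0,0,0,0,0,0]
  ]
}}

```text
time: 11.52
ee_pos: [0.5217, 0.3617, 0.0779]
ee_rot: [-3.13, 0.002, 1.555]
force: [-21.0, -1.1, 11.1]
opening: 0.252
```

{"method": "servo_tool", "body": {
  "targets": [
    [0,-0.009,0,0,0,0],
    [0,0,0,0,0,0]
  ]
}}

```text
time: 11.68
ee_pos: [0.5213, 0.3618, 0.0783]
ee_rot: [-3.14, 0.0, 1.555]
force: [-6.8, 0.6, 0.7]
opening: 0.25
```

{"method": "servo_tool", "body": {
  "targets": [
    [0,0,0,0,0,0],
    [0,0,0,0,0,0],
    [0,0,0,0,0,0],
    [0,0,0,0,0,0]
  ],
  "gripper": 0.45
}}

```text
time: 12.02
ee_pos: [0.5236, 0.3616, 0.079]
ee_rot: [3.14, -0.001, 1.554]
force: [-0.4, -0.6, 0.3]
opening: 0.47
```

{"method": "servo_tool", "body": {
  "targets": [
    [0,0,-0.03,0,0,0],
    [0,0,-0.05,0,0,0],
    [0,0,-0.06,0,0,0],
    [0,0,-0.06,0,0,0],
    [0,0,-0.06,0,0,0],
    [0,0,0,0,0,0]
  ]
}}

```text
time: 12.52
ee_pos: [0.5266, 0.3634, 0.2171]
ee_rot: [3.13, -0.006, 1.555]
force: [1.5, 1.5, 1.0]
opening: 0.549
```

```bash
python3 -c "
from h import *
i,im=shot('wrist','w6.png')
board(im,i,None,.048)
i,im=shot('top','t1.png')
board(im,i,(431,200),.006)
plan(.5247+.02,-.3618,.25,.827+1.571)"
```

```text
px [591. 193.] len 0.2193 wid 0.0265 yaw 1.571 origin [0.823  0.4252] sink [0.823  0.4132] gold px [608.  17.]
px [316. 187.] len 0.1779 wid 0.0516 yaw 3.123 origin [0.4747 0.3617] sink [0.4867 0.3615] gold px [201. 226.]
px [196. 186.] len 0.0571 wid 0.0238 yaw -2.44 origin [0.3876 0.3586] sink [0.3968 0.3663] gold px [201. 226.]
t 12.6 pos [0.5242 0.3621 0.2111] rot [ 3.137e+00 -2.000e-03  1.554e+00] F [-0.2 -0.1 -0.1] | turn wz total -8.44 shift total [-1.0103 -1.0379 -0.0778]
```

{"method": "servo_tool", "body": {
  "targets": [
    [0,0,-0.008,0,0,-0.94],
    [0,0,-0.008,0,0,-0.94],
    [0,0,-0.008,0,0,-0.94],
    [0,0,-0.008,0,0,-0.94],
    [0,0,-0.008,0,0,-0.94],
    [0,0,-0.008,0,0,-0.94],
    [0,0,-0.008,0,0,-0.94],
    [0,0,-0.008,0,0,-0.94],
    [0,0,-0.008,0,0,-0.94],
    [-0.03,-0.03,0,0,0,0]
  ]
}}

```text
time: 13.45
ee_pos: [0.5229, 0.3424, 0.2434]
ee_rot: [3.142, -0.001, 2.408]
force: [0.3, -0.1, 0.9]
opening: 0.549
```

{"method": "servo_tool", "body": {
  "targets": [
    [-0.055,-0.057,0,0,0,0],
    [-0.055,-0.057,0,0,0,0],
    [-0.055,-0.057,0,0,0,0],
    [-0.055,-0.057,0,0,0,0],
    [-0.055,-0.057,0,0,0,0],
    [-0.055,-0.057,0,0,0,0],
    [-0.055,-0.057,0,0,0,0],
    [-0.055,-0.057,0,0,0,0],
    [-0.055,-0.057,0,0,0,0],
    [-0.055,-0.057,0,0,0,0]
  ]
}}

```text
time: 14.28
ee_pos: [0.5331, -0.0574, 0.2429]
ee_rot: [-3.141, -0.002, 2.401]
force: [0.4, -0.1, 0.1]
opening: 0.549
```

{"method": "servo_tool", "body": {
  "targets": [
    [-0.055,-0.057,0,0,0,0],
    [-0.055,-0.057,0,0,0,0],
    [-0.055,-0.057,0,0,0,0],
    [-0.055,-0.057,0,0,0,0],
    [-0.055,-0.057,0,0,0,0],
    [-0.055,-0.057,0,0,0,0],
    [-0.055,-0.057,0,0,0,0],
    [-0.045,-0.047,0,0,0,0],
    [0,0,0,0,0,0],
    [0,0,0,0,0,0]
  ]
}}

```text
time: 15.12
ee_pos: [0.541, -0.3667, 0.242]
ee_rot: [-3.141, -0.003, 2.397]
force: [0.1, -0.1, -0.2]
opening: 0.552
```

```bash
python3 -c "
from h import *
i,im=shot('wrist','w7.png')
board(im,i)
plan(.5247,-.3618,.0352,.827+1.571)"
```

```text
px [319. 163.] len 0.0966 wid 0.0502 yaw 0.844 origin [ 0.5331 -0.3537] sink [ 0.5251 -0.3627] gold px [355. 164.]
t 15.2 pos [ 0.5414 -0.3652  0.2423] rot [ 3.141e+00 -3.000e-03  2.399e+00] F [ 0.2  0.6 -0.4] | turn wz total 0.01 shift total [ 0.0291 -0.0175  0.4142]
```

{"method": "servo_tool", "body": {
  "targets": [
    [0,0,0,0,0,-0.16],
    [0.0275,-0.018,0.06,0,0,0],
    [0,0,0.06,0,0,0],
    [0,0,0.06,0,0,0],
    [0,0,0.06,0,0,0],
    [0,0,0.06,0,0,0],
    [0,0,0.05,0,0,0],
    [0,0,0.04,0,0,0],
    [0,0,0.024,0,0,0],
    [0,0,0,0,0,0]
  ],
  "gripper": 0.4
}}

```text
time: 16.0
ee_pos: [0.5244, -0.3597, 0.0342]
ee_rot: [3.141, -0.006, 2.419]
force: [-0.5, -0.8, 0.2]
opening: 0.598
```

{"method": "servo_tool", "body": {
  "targets": [
    [0,0,0,0,0,0],
    [0,0,0,0,0,0]
  ]
}}

```text
time: 16.17
ee_pos: [0.5271, -0.3631, 0.0393]
ee_rot: [3.142, 0.003, 2.418]
force: [0.1, -1.1, 0.7]
opening: 0.6
```

{"method": "servo_tool", "body": {
  "targets": [
    [0,0,0,0,0,0],
    [0,0,0,0,0,0],
    [0,0,0,0,0,0],
    [0,0,0,0,0,0],
    [0,0,0,0,0,0],
    [0,0,0,0,0,0],
    [0,0,0,0,0,0]
  ],
  "gripper": 1
}}

```text
time: 16.75
ee_pos: [0.526, -0.3629, 0.0378]
ee_rot: [-3.142, 0.0, 2.417]
force: [-0.4, 1.4, 1.5]
opening: 0.249
```

{"method": "servo_tool", "body": {
  "targets": [
    [0,0,-0.04,0,0,0],
    [0,0,-0.06,0,0,0],
    [0,0,-0.06,0,0,0],
    [0,0,-0.06,0,0,0],
    [0,0,-0.06,0,0,0],
    [0,0,0,0,0,0],
    [0,0,0,0,0,0]
  ]
}}

```text
time: 17.33
ee_pos: [0.5271, -0.3638, 0.1802]
ee_rot: [-3.142, 0.005, 2.417]
force: [0.3, -0.6, -1.9]
opening: 0.251
```

```bash
python3 -c "
from h import *
i,im=shot('wrist','w8.png')
edge(im,i,st()['ee_pos'][2]-.029)
plan(.489,.2225,.12,1.555)"
```

```text
edge tool x at y=0: 0.0249 tilt -0.012 13
t 17.4 pos [ 0.526  -0.3628  0.1777] rot [-3.142e+00  1.000e-03  2.417e+00] F [-1.1  0.3 -1.7] | turn wz total 8.62 shift total [ 1.1693 -0.0926  0.1155]
```

{"method": "servo_tool", "body": {
  "targets": [
    [0,0,0,0,0,0.96],
    [0,0,0,0,0,0.96],
    [0,0,0,0,0,0.96],
    [0,0,0,0,0,0.96],
    [0,0,0,0,0,0.96],
    [0,0,0,0,0,0.96],
    [0,0,0,0,0,0.96],
    [0,0,0,0,0,0.96],
    [0,0,0,0,0,0.94],
    [0.03,-0.003,0,0,0,0]
  ]
}}

```text
time: 18.22
ee_pos: [0.5234, -0.3487, 0.1747]
ee_rot: [-3.139, -0.001, 1.548]
force: [-0.2, 0.4, -1.1]
opening: 0.246
```

{"method": "servo_tool", "body": {
  "targets": [
    [0.05,-0.005,0,0,0,0],
    [0.06,-0.005,0,0,0,0],
    [0.06,-0.005,0,0,0,0],
    [0.06,-0.005,0,0,0,0],
    [0.06,-0.005,0,0,0,0],
    [0.06,-0.005,0,0,0,0],
    [0.06,-0.005,0,0,0,0],
    [0.06,-0.005,0,0,0,0],
    [0.06,-0.005,0,0,0,0],
    [0.06,-0.005,0,0,0,0]
  ]
}}

```text
time: 19.05
ee_pos: [0.5026, -0.0506, 0.1751]
ee_rot: [-3.137, -0.001, 1.555]
force: [-0.6, 0.3, -0.8]
opening: 0.249
```

{"method": "servo_tool", "body": {
  "targets": [
    [0.06,-0.005,0,0,0,0],
    [0.06,-0.005,0,0,0,0],
    [0.06,-0.005,0,0,0,0],
    [0.06,-0.005,0,0,0,0],
    [0.06,-0.005,0,0,0,0],
    [0.06,-0.005,0,0,0,0],
    [0.06,-0.005,0,0,0,0],
    [0.05,0,0,0,0,0],
    [0.03,0,0,0,0,0],
    [0.015,0,0,0,0,0]
  ]
}}

```text
time: 19.88
ee_pos: [0.4893, 0.207, 0.1752]
ee_rot: [-3.138, 0.001, 1.557]
force: [0.1, 0.1, -1.0]
opening: 0.25
```

```bash
python3 -c "
from h import *
plan(.489,.2215,.093,1.555)"
```

```text
t 19.9 pos [0.4893 0.207  0.1752] rot [-3.138e+00  1.000e-03  1.557e+00] F [ 0.1  0.1 -1. ] | turn wz total 0.02 shift total [ 0.0289 -0.0011  0.1643]
```

{"method": "servo_tool", "body": {
  "targets": [
    [0.01,0,0.03,0,0,0],
    [0.01,0,0.04,0,0,0],
    [0.009,0,0.04,0,0,0],
    [0,0,0.03,0,0,0],
    [0,0,0.024,0,0,0],
    [0,0,0,0,0,0],
    [0,0,0,0,0,0],
    [0,0,0,0,0,0]
  ]
}}

```text
time: 20.55
ee_pos: [0.4918, 0.2196, 0.096]
ee_rot: [3.141, -0.0, 1.554]
force: [-0.6, 0.6, -0.2]
opening: 0.253
```

```bash
python3 -c "
from h import *
i,im=shot('wrist','w9.png')
edge(im,i,st()['ee_pos'][2]-.0318)
plan(.489,.2215,.0805,1.555)"
```

```text
edge tool x at y=0: 0.0252 tilt -0.001 13
t 20.6 pos [0.4922 0.2198 0.0966] rot [ 3.14  -0.     1.554] F [ 0.7  0.2 -0.3] | turn wz total -0.01 shift total [ 0.0034 -0.0064  0.0321]
```

View pics/w9.png

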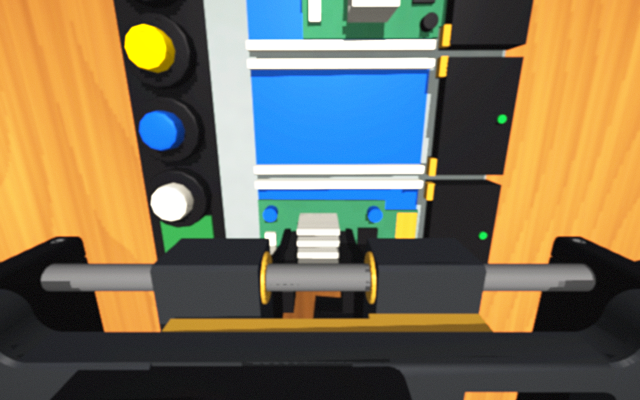

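Board A sits home in the top track. The held board is over the bottom track, whose inner rail edge is at v≈190.

```bash
python3 -c "
from h import *
im=cv2.imread('pics/w9.png')[:,:,::-1].copy(); i=vision.camera_info('wrist')
rail(im,i,range(270,380,5),183,205)"
```

```text
rail inner edge slope -0.0033 track y at tcp x 0.2205
```

{"method": "servo_tool", "body": {
  "targets": [
    [0.003,0,0,0,0,0],
    [0,0,0.01,0,0,0],
    [0,0,0.01,0,0,0],
    [0,0,0.007,0,0,0],
    [0,0,0.004,0,0,0],
    [0,0,0,0,0,0],
    [0,0,0,0,0,0]
  ]
}}

```text
time: 21.18
ee_pos: [0.4912, 0.2213, 0.0798]
ee_rot: [-3.141, 0.0, 1.555]
force: [-0.4, -0.5, -1.9]
opening: 0.255
```

{"method": "servo_tool", "body": {
  "targets": [
    [0,0.01,0,0,0,0],
    [0,0.01,0,0,0,0],
    [0,0.01,0,0,0,0],
    [0,0.006,0,0,0,0],
    [0,0,0,0,0,0]
  ]
}}

```text
time: 21.6
ee_pos: [0.5103, 0.221, 0.0801]
ee_rot: [3.141, -0.0, 1.554]
force: [-0.0, -0.5, -0.5]
opening: 0.249
```

{"method": "servo_tool", "body": {
  "targets": [
    [0,0.004,0,0,0,0],
    [0,0.004,0,0,0,0],
    [0,0.003,0,0,0,0],
    [0,0.003,0,0,0,0],
    [0,0,0,0,0,0]
  ]
}}

```text
time: 22.02
ee_pos: [0.516, 0.2209, 0.0798]
ee_rot: [-3.141, 0.0, 1.555]
force: [-1.2, 0.1, -0.8]
opening: 0.245
```

{"method": "servo_tool", "body": {
  "targets": [
    [0,0.003,0,0,0,0],
    [0,0.003,0,0,0,0],
    [0,0.003,0,0,0,0],
    [0,0,0,0,0,0]
  ]
}}

```text
time: 22.35
ee_pos: [0.5194, 0.2208, 0.0798]
ee_rot: [-3.138, 0.001, 1.555]
force: [-8.7, -0.6, 3.7]
opening: 0.252
```

{"method": "servo_tool", "body": {
  "targets": [
    [0,0.003,0,0,0,0],
    [0,0.003,0,0,0,0],
    [0,0.003,0,0,0,0],
    [0,0,0,0,0,0]
  ]
}}

```text
time: 22.68
ee_pos: [0.5197, 0.2208, 0.0795]
ee_rot: [-3.128, 0.002, 1.555]
force: [-24.2, -1.3, 18.3]
opening: 0.25
```

{"method": "servo_tool", "body": {
  "targets": [
    [0,-0.011,0,0,0,0],
    [0,0,0,0,0,0]
  ]
}}

```text
time: 22.85
ee_pos: [0.5192, 0.2211, 0.08]
ee_rot: [-3.141, -0.0, 1.555]
force: [-6.4, 0.2, 1.2]
opening: 0.247
```

{"method": "servo_tool", "body": {
  "targets": [
    [0,0,0,0,0,0],
    [0,0,0,0,0,0],
    [0,0,0,0,0,0],
    [0,0,0,0,0,0]
  ],
  "gripper": 0.45
}}

```text
time: 23.18
ee_pos: [0.5209, 0.2209, 0.0805]
ee_rot: [3.14, -0.0, 1.554]
force: [-0.2, 0.1, 0.5]
opening: 0.468
```

{"method": "servo_tool", "body": {
  "targets": [
    [0,0,-0.03,0,0,0],
    [0,0,-0.05,0,0,0],
    [0,0,-0.06,0,0,0],
    [0,0,-0.06,0,0,0],
    [0,0,-0.06,0,0,0],
    [0,0,0,0,0,0]
  ]
}}

```text
time: 23.68
ee_pos: [0.5241, 0.2219, 0.2178]
ee_rot: [3.129, -0.003, 1.555]
force: [1.0, -0.5, 1.2]
opening: 0.548
```

{"method": "servo_tool", "body": {
  "targets": [
    [0,-0.05,0,0,0,0],
    [0,-0.05,0,0,0,0],
    [0,-0.04,0,0,0,0],
    [0,0,0,0,0,0]
  ],
  "gripper": 1
}}

```text
time: 24.02
ee_pos: [0.4472, 0.2221, 0.2094]
ee_rot: [-3.14, 0.0, 1.556]
force: [0.8, 0.1, -1.2]
opening: 0.329
```

```bash
python3 -c "
from h import *
i,im=shot('wrist','w10.png')
for n,lo,hi in[('g',(50,150,90),(75,255,255)),('y',(25,150,150),(35,255,255)),('b',(105,150,80),(125,255,255)),('w',(0,0,200),(180,40,255))]:
    for c,s,m in blobs(im,lo,hi,100):
        print(n,c.round(1),s,ray(i,c,.057).round(4))
plan(.404,.37,.1,1.555)
shot('top','t2.png')"
```

```text
g [267.   23.1] [254   9  27  29 575] [0.4041 0.3733 0.057 ]
g [277.4 200.2] [ 260  181   35   36 1051] [0.4046 0.2126 0.057 ]
y [269.4  75.9] [258  64  24  25 485] [0.4036 0.3305 0.057 ]
b [341.7  36.7] [ 325    5   70   66 2231] [0.4692 0.3616 0.057 ]
b [377.4 117.7] [ 325   90  109   57 6031] [0.5034 0.2922 0.057 ]
b [271.6 125.4] [259 113  26  26 495] [0.403  0.2868 0.057 ]
b [338.5 188. ] [ 324  164   30   49 1415] [0.4669 0.2245 0.057 ]
w [340.9 118.4] [ 300    1  139  219 7886] [0.4689 0.2922 0.057 ]
w [384.7   1. ] [323   0 124   3 369] [0.5057 0.3885 0.057 ]
w [407.5   8.1] [394   6  28   5 136] [0.5256 0.3828 0.057 ]
w [407.2  17.9] [394  16  28   5 135] [0.5258 0.3753 0.057 ]
w [406.5  27. ] [393  25  28   5 136] [0.5257 0.3683 0.057 ]
w [366.2  45.5] [362  31   9  30 240] [0.491  0.3542 0.057 ]
w [405.8  36. ] [392  34  28   5 133] [0.5255 0.3613 0.057 ]
w [405.1  44.5] [392  43  28   4 109] [0.5254 0.3545 0.057 ]
w [404.7  53.3] [391  51  28   5 120] [0.5255 0.3474 0.057 ]
w [273.4 170.2] [263 159  22  23 388] [0.4023 0.2436 0.057 ]
w [360.  194.9] [357 184   8  23 160] [0.4887 0.2169 0.057 ]
t 24.1 pos [0.4489 0.2221 0.2099] rot [ 3.141 -0.     1.556] F [0.7 0.4 0.4] | turn wz total 0.01 shift total [ 0.2943 -0.0946  0.2198]
```

View pics/w10.png

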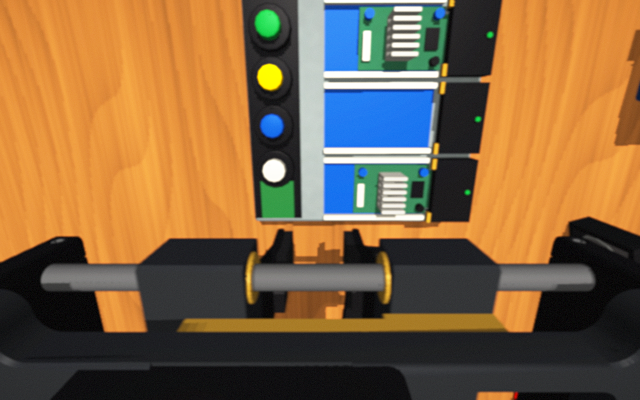

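{"method": "servo_tool", "body": {
  "targets": [
    [0.05,-0.015,0.03,0,0,0],
    [0.05,-0.015,0.03,0,0,0],
    [0.05,-0.015,0.03,0,0,0],
    [0.05,-0.015,0.04,0,0,0],
    [0.05,-0.015,0.04,0,0,0],
    [0.044,-0.014,0.03,0,0,0],
    [0,0,0.01,0,0,0],
    [0,0,0,0,0,0],
    [0,0,0,0,0,0]
  ]
}}

```text
time: 24.87
ee_pos: [0.4085, 0.3694, 0.1048]
ee_rot: [-3.142, 0.001, 1.555]
force: [0.8, 0.5, 0.9]
opening: 0.002
```

{"method": "servo_tool", "body": {
  "targets": [
    [0,0,0.008,0,0,0],
    [0,0,0.006,0,0,0],
    [0,0,0.005,0,0,0],
    [0,0,0,0,0,0],
    [0,0,0,0,0,0]
  ]
}}

```text
time: 25.28
ee_pos: [0.4079, 0.3693, 0.0957]
ee_rot: [3.141, -0.0, 1.554]
force: [0.6, -0.1, -0.6]
opening: 0.007
```

{"method": "servo_tool", "body": {
  "targets": [
    [0,0,0.004,0,0,0],
    [0,0,0.004,0,0,0],
    [0,0,0.003,0,0,0],
    [0,0,0,0,0,0]
  ]
}}

```text
time: 25.62
ee_pos: [0.408, 0.3698, 0.0901]
ee_rot: [3.141, -0.0, 1.555]
force: [0.5, 0.4, 1.8]
opening: 0.006
```

{"method": "servo_tool", "body": {
  "targets": [
    [0,0,0.004,0,0,0],
    [0,0,0.004,0,0,0],
    [0,0,0,0,0,0]
  ]
}}

```text
time: 25.87
ee_pos: [0.4081, 0.3699, 0.0864]
ee_rot: [3.141, -0.0, 1.555]
force: [-0.0, -1.7, 4.3]
opening: 0.001
```

{"method": "servo_tool", "body": {
  "targets": [
    [0,0,0.004,0,0,0],
    [0,0,0.004,0,0,0],
    [0,0,0,0,0,0]
  ]
}}

```text
time: 26.12
ee_pos: [0.4083, 0.37, 0.0858]
ee_rot: [3.141, 0.0, 1.555]
force: [-10.0, -8.3, 29.6]
opening: 0.007
```

{"method": "servo_tool", "body": {
  "targets": [
    [0,0,0.002,0,0,0],
    [0,0,0,0,0,0],
    [0,0,0,0,0,0],
    [0,0,0,0,0,0],
    [0,0,0,0,0,0],
    [0,0,0,0,0,0],
    [0,0,0,0,0,0],
    [0,0,0,0,0,0],
    [0,0,0,0,0,0],
    [0,0,0,0,0,0]
  ]
}}

```text
time: 26.95
ee_pos: [0.4083, 0.37, 0.0857]
ee_rot: [3.141, 0.0, 1.555]
force: [-11.8, -11.2, 36.5]
opening: 0.006
```

{"method": "servo_tool", "body": {
  "targets": [
    [0,0,0,0,0,0],
    [0,0,0,0,0,0],
    [0,0,0,0,0,0],
    [0,0,0,0,0,0],
    [0,0,-0.01,0,0,0],
    [0,0,-0.02,0,0,0],
    [0,0,-0.02,0,0,0],
    [0,0,0,0,0,0]
  ]
}}

```text
time: 27.62
ee_pos: [0.4086, 0.3705, 0.108]
ee_rot: [3.139, -0.002, 1.555]
force: [-0.1, 0.1, 0.2]
opening: 0.006
```

{"method": "servo_tool", "body": {
  "targets": [
    [-0.02,-0.003,0,0,0,0],
    [-0.03,-0.002,0,0,0,0],
    [-0.034,0,0,0,0,0],
    [0,0,0,0,0,0],
    [0,0,0,0,0,0]
  ]
}}

```text
time: 28.03
ee_pos: [0.4039, 0.3267, 0.1052]
ee_rot: [-3.14, 0.001, 1.553]
force: [0.8, 0.5, 0.1]
opening: 0.01
```

{"method": "servo_tool", "body": {
  "targets": [
    [0,0,0.014,0,0,0],
    [0,0,0.012,0,0,0],
    [0,0,0.008,0,0,0],
    [0,0,0.006,0,0,0],
    [0,0,0.004,0,0,0],
    [0,0,0,0,0,0],
    [0,0,0,0,0,0]
  ]
}}

```text
time: 28.62
ee_pos: [0.4046, 0.3282, 0.0861]
ee_rot: [-3.141, 0.0, 1.556]
force: [-6.7, -4.1, 20.5]
opening: 0.005
```

{"method": "servo_tool", "body": {
  "targets": [
    [0,0,0,0,0,0],
    [0,0,0,0,0,0],
    [0,0,0,0,0,0],
    [0,0,-0.01,0,0,0],
    [0,0,-0.018,0,0,0],
    [0,0,-0.016,0,0,0],
    [0,0,0,0,0,0]
  ]
}}

```text
time: 29.2
ee_pos: [0.4054, 0.3285, 0.1077]
ee_rot: [3.14, -0.001, 1.555]
force: [-0.6, 0.6, -0.2]
opening: 0.004
```

{"method": "servo_tool", "body": {
  "targets": [
    [-0.02,0,0,0,0,0],
    [-0.03,0,0,0,0,0],
    [-0.034,0,0,0,0,0],
    [0,0,0,0,0,0],
    [0,0,0,0,0,0]
  ]
}}

```text
time: 29.62
ee_pos: [0.4035, 0.2848, 0.1054]
ee_rot: [-3.141, 0.0, 1.553]
force: [0.3, 0.4, -0.5]
opening: 0.007
```

{"method": "servo_tool", "body": {
  "targets": [
    [0,0,0.014,0,0,0],
    [0,0,0.012,0,0,0],
    [0,0,0.008,0,0,0],
    [0,0,0.006,0,0,0],
    [0,0,0.004,0,0,0],
    [0,0,0,0,0,0],
    [0,0,0,0,0,0],
    [0,0,0,0,0,0],
    [0,0,0,0,0,0],
    [0,0,0,0,0,0]
  ]
}}

```text
time: 30.45
ee_pos: [0.404, 0.2862, 0.086]
ee_rot: [-3.141, 0.0, 1.556]
force: [-7.6, -4.9, 22.1]
opening: 0.005
```

{"method": "servo_tool", "body": {
  "targets": [
    [0,0,-0.01,0,0,0],
    [0,0,-0.018,0,0,0],
    [0,0,-0.016,0,0,0],
    [0,0,0,0,0,0]
  ]
}}

```text
time: 30.78
ee_pos: [0.4047, 0.2865, 0.1076]
ee_rot: [3.14, -0.001, 1.555]
force: [1.0, 0.3, 0.0]
opening: 0.006
```

{"method": "servo_tool", "body": {
  "targets": [
    [-0.02,0,0,0,0,0],
    [-0.03,0,0,0,0,0],
    [-0.034,0,0,0,0,0],
    [0,0,0,0,0,0],
    [0,0,0,0,0,0]
  ]
}}

```text
time: 31.2
ee_pos: [0.4028, 0.2428, 0.1055]
ee_rot: [-3.141, 0.0, 1.553]
force: [0.5, 0.5, 0.5]
opening: 0.005
```

{"method": "servo_tool", "body": {
  "targets": [
    [0,0,0.014,0,0,0],
    [0,0,0.012,0,0,0],
    [0,0,0.008,0,0,0],
    [0,0,0.006,0,0,0],
    [0,0,0.004,0,0,0],
    [0,0,0,0,0,0],
    [0,0,0,0,0,0],
    [0,0,0,0,0,0],
    [0,0,0,0,0,0],
    [0,0,0,0,0,0]
  ]
}}

```text
time: 32.03
ee_pos: [0.4033, 0.2442, 0.086]
ee_rot: [-3.141, 0.0, 1.556]
force: [-7.6, -4.2, 22.0]
opening: 0.004
```

{"method": "servo_tool", "body": {
  "targets": [
    [0,0,-0.01,0,0,0],
    [0,0,-0.018,0,0,0],
    [0,0,-0.016,0,0,0],
    [0,0,-0.03,0,0,0],
    [0.03,0,0,0,0,0],
    [0.06,0,0,0,0,0],
    [0.06,0,0,0,0,0],
    [0.06,0,0,0,0,0],
    [0.042,0.004,0,0,0,0],
    [0,0,0,0,0,0]
  ]
}}

```text
time: 32.87
ee_pos: [0.4073, 0.3733, 0.1215]
ee_rot: [3.141, -0.002, 1.557]
force: [0.1, -0.5, 0.9]
opening: 0.004
```

```bash
python3 -c "
from h import *
i,im=shot('side','s2.png'); a=cv2.imread('pics/side0.png')
g=lambda b: cv2.resize(b[120:200,225:335],None,fx=3.6,fy=3.6,interpolation=cv2.INTER_CUBIC)
i,t=shot('top','t3.png'); h=lambda b: cv2.resize(b[165:255,215:325],None,fx=3.2,fy=3.2,interpolation=cv2.INTER_CUBIC)
cv2.imwrite('pics/c2.png',np.hstack([g(im[:,:,::-1]),h(t[:,:,::-1])]))
plan(.4064,.3702,.105,1.555)" ; ls -la pics/c2.png
```

```text
t 33.0 pos [0.4067 0.3701 0.1207] rot [-3.141e+00  1.000e-03  1.557e+00] F [-0.5 -0.4  0.2] | turn wz total 0.02 shift total [ 0.0003 -0.0006  0.0315]
-rw-r--r-- 1 agent agent 265698 Dec  4 16:33 pics/c2.png
```

View pics/c2.png

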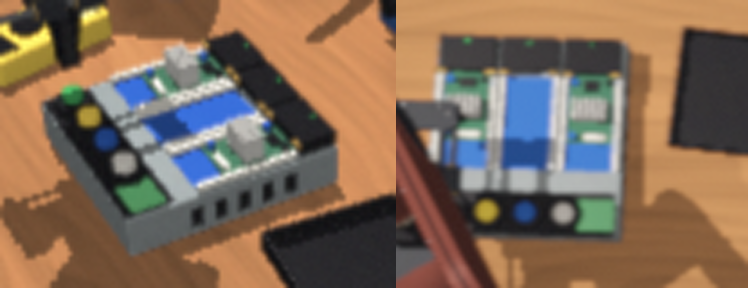

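Both boards are still home and all keys are up. Next is the final green press.

{"method": "servo_tool", "body": {
  "targets": [
    [0,0,0.02,0,0,0],
    [0,0,0.02,0,0,0],
    [0,0,0.014,0,0,0],
    [0,0,0.01,0,0,0],
    [0,0,0.007,0,0,0],
    [0,0,0.005,0,0,0],
    [0,0,0,0,0,0],
    [0,0,0,0,0,0],
    [0,0,0,0,0,0],
    [0,0,0,0,0,0]
  ]
}}

```text
time: 33.8
ee_pos: [0.4067, 0.3685, 0.0859]
ee_rot: [-3.14, 0.003, 1.555]
force: [-10.7, -10.4, 29.3]
opening: 0.004
```

{"method": "servo_tool", "body": {
  "targets": [
    [0,0,0,0,0,0],
    [0,0,0,0,0,0],
    [0,0,0,0,0,0],
    [0,0,0,0,0,0],
    [0,0,0,0,0,0],
    [0,0,0,0,0,0],
    [0,0,0,0,0,0],
    [0,0,0,0,0,0],
    [0,0,0,0,0,0],
    [0,0,0,0,0,0]
  ]
}}

```text
time: 34.63
ee_pos: [0.4067, 0.3685, 0.0859]
ee_rot: [-3.14, 0.003, 1.555]
force: [-11.2, -11.6, 28.9]
opening: 0.004
```

{"method": "servo_tool", "body": {
  "targets": [
    [0,0,-0.01,0,0,0],
    [0,0,-0.03,0,0,0],
    [0,0,-0.06,0,0,0],
    [0,0,-0.06,0,0,0],
    [0,0,-0.06,0,0,0],
    [0,0,0,0,0,0],
    [0,0,0,0,0,0]
  ],
  "gripper": 0.4
}}

```text
time: 35.22
ee_pos: [0.4086, 0.3703, 0.1952]
ee_rot: [3.138, -0.003, 1.554]
force: [0.1, 0.5, -0.0]
opening: 0.45
```

```bash
python3 -c "
from h import *
plan(.5216,.3605,.0785,1.555)"
```

```text
t 35.2 pos [0.4086 0.3703 0.1952] rot [ 3.138e+00 -3.000e-03  1.554e+00] F [ 0.1  0.5 -0. ] | turn wz total -0.01 shift total [-0.0159  0.2264  0.2334]
```

{"method": "servo_tool", "body": {
  "targets": [
    [-0.006,0.04,0,0,0,0],
    [-0.006,0.06,0,0,0,0],
    [-0.004,0.06,0,0,0,0],
    [0,0.05,0,0,0,0],
    [0,0.016,0.02,0,0,0],
    [0,0,0.05,0,0,0],
    [0,0,0.05,0,0,0],
    [0,0,0.04,0,0,0],
    [0,0,0.02,0,0,0],
    [0,0,0,0,0,0]
  ]
}}

```text
time: 36.05
ee_pos: [0.5166, 0.3583, 0.0978]
ee_rot: [-3.134, 0.004, 1.555]
force: [-0.5, 0.1, -0.3]
opening: 0.598
```

```bash
python3 -c "
from h import *
plan(.5216,.3617,.0785,1.555)"
```

```text
t 36.0 pos [0.5166 0.3583 0.0978] rot [-3.134  0.004  1.555] F [-0.5  0.1 -0.3] | turn wz total -0.0 shift total [0.007  0.0099 0.0386]
```

{"method": "servo_tool", "body": {
  "targets": [
    [0.001,0,0.02,0,0,0],
    [0,0,0.02,0,0,0],
    [0,0,0,0,0,0],
    [0,0,0,0,0,0]
  ]
}}

```text
time: 36.38
ee_pos: [0.5199, 0.3604, 0.0829]
ee_rot: [-3.141, 0.0, 1.555]
force: [-0.2, -0.4, 0.3]
opening: 0.598
```

{"method": "servo_tool", "body": {
  "targets": [
    [0,0,0.01,0,0,0],
    [0,0,0,0,0,0],
    [0,0,0,0,0,0]
  ]
}}

```text
time: 36.63
ee_pos: [0.5202, 0.3605, 0.0783]
ee_rot: [3.141, -0.0, 1.555]
force: [-1.2, -0.6, 0.4]
opening: 0.603
```

Close on the board and draw it back 35 mm.

{"method": "servo_tool", "body": {
  "targets": [
    [0,0,0,0,0,0],
    [0,0,0,0,0,0],
    [0,0,0,0,0,0],
    [0,0,0,0,0,0],
    [0,0,0,0,0,0],
    [0,0,0,0,0,0],
    [0,0,0,0,0,0]
  ],
  "gripper": 1
}}

```text
time: 37.22
ee_pos: [0.5201, 0.3604, 0.0781]
ee_rot: [3.141, -0.0, 1.555]
force: [-0.3, -1.4, 0.3]
opening: 0.253
```

{"method": "servo_tool", "body": {
  "targets": [
    [0,-0.008,0,0,0,0],
    [0,-0.012,0,0,0,0],
    [0,-0.015,0,0,0,0],
    [0,-0.015,0,0,0,0],
    [0,-0.012,0,0,0,0],
    [0,-0.008,0,0,0,0],
    [0,0,0,0,0,0],
    [0,0,0,0,0,0]
  ]
}}

```text
time: 37.88
ee_pos: [0.4843, 0.3611, 0.0781]
ee_rot: [-3.141, 0.0, 1.555]
force: [-2.3, -0.4, 2.4]
opening: 0.25
```

{"method": "servo_tool", "body": {
  "targets": [
    [0,0,-0.02,0,0,0],
    [0,0,-0.04,0,0,0],
    [0,0,-0.05,0,0,0],
    [0,0,-0.05,0,0,0],
    [0,0,-0.04,0,0,0],
    [0,0,0,0,0,0]
  ]
}}

```text
time: 38.38
ee_pos: [0.488, 0.3624, 0.1841]
ee_rot: [3.134, -0.005, 1.555]
force: [0.7, -0.3, 0.1]
opening: 0.253
```

```bash
python3 - <<'E'
from h import *
im=cv2.imread("pics/t3.png")[:,:,::-1].copy(); i=vision.camera_info("top")
m=(cv2.cvtColor(im,cv2.COLOR_RGB2HSV)[:,:,2]<75).astype(np.uint8); m[:165]=0;m[225:]=0;m[:,:298]=0;m[:,374:]=0
m=cv2.morphologyEx(m,cv2.MORPH_CLOSE,np.ones((5,5))); n,l,s,c=cv2.connectedComponentsWithStats(m); k=1+s[1:,4].argmax()
r=cv2.minAreaRect(np.argwhere(l==k)[:,::-1].astype(np.float32)); b=np.array([ray(i,p,.015)[:2] for p in cv2.boxPoints(r)])
e=[np.linalg.norm(b[1]-b[0]),np.linalg.norm(b[2]-b[1])]; print(s[k],b.round(3).tolist(),np.round(e,3),b.mean(0).round(4))
L=b[1]-b[0] if e[0]>e[1] else b[2]-b[1]; print("long axis angle",np.arctan2(*L[::-1])%np.pi-np.pi/2)
plan(.54,.0,.2,1.5)
E
```

```text
[ 301  174   67   44 2299] [[0.488, 0.133], [0.624, 0.121], [0.6, -0.114], [0.464, -0.098]] [0.137 0.236] [0.544  0.0107]
long axis angle -0.10241911352894162
t 38.4 pos [0.488  0.3624 0.1841] rot [ 3.134 -0.005  1.555] F [ 0.7 -0.3  0.1] | turn wz total 0.55 shift total [-0.7157  0.155  -0.0318]
```

```bash
python3 -c "
from h import *
plan(.5368,.0616,.12,1.476)"
```

```text
t 38.4 pos [0.488  0.3624 0.1841] rot [ 3.134 -0.005  1.555] F [ 0.7 -0.3  0.1] | turn wz total 0.79 shift total [-0.5897  0.1541  0.1282]
```

{"method": "servo_tool", "body": {
  "targets": [
    [-0.03,0.008,0,0,0,0.79],
    [-0.05,0.014,0,0,0,0],
    [-0.055,0.014,0,0,0,0],
    [-0.055,0.014,0,0,0,0],
    [-0.055,0.014,0,0,0,0],
    [-0.055,0.014,0,0,0,0],
    [-0.055,0.014,0,0,0,0],
    [-0.055,0.014,0,0,0,0],
    [-0.055,0.014,0,0,0,0],
    [-0.055,0.014,0,0,0,0]
  ]
}}

```text
time: 39.22
ee_pos: [0.5279, 0.0945, 0.1772]
ee_rot: [-3.14, 0.0, 1.476]
force: [0.9, 0.2, -1.2]
opening: 0.248
```

{"method": "servo_tool", "body": {
  "targets": [
    [-0.04,0.012,0.02,0,0,0],
    [-0.03,0.008,0.03,0,0,0],
    [0,0,0.03,0,0,0],
    [0,0,0.03,0,0,0],
    [0,0,0.018,0,0,0],
    [0,0,0,0,0,0],
    [0,0,0,0,0,0],
    [0,0,0,0,0,0]
  ]
}}

```text
time: 39.88
ee_pos: [0.5354, 0.0604, 0.1147]
ee_rot: [3.141, -0.0, 1.476]
force: [-0.5, -0.6, -1.2]
opening: 0.25
```

```bash
python3 -c "
from h import *
shot('wrist','w11.png')
plan(.5368,.0616,.038,1.476)"
```

```text
t 39.9 pos [0.5357 0.0605 0.115 ] rot [ 3.14  -0.     1.476] F [-0.   0.1 -0.5] | turn wz total 0.0 shift total [0.0025 0.002  0.1541]
```

View pics/w11.png

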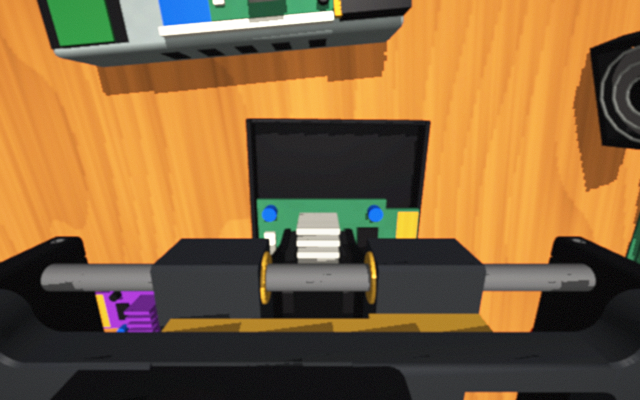

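The tray (u 247–428) is aligned with the held board and the board is centred over it, so I'll lower it.

{"method": "servo_tool", "body": {
  "targets": [
    [0.002,0.002,0.03,0,0,0],
    [0,0,0.04,0,0,0],
    [0,0,0.04,0,0,0],
    [0,0,0.025,0,0,0],
    [0,0,0.013,0,0,0],
    [0,0,0,0,0,0],
    [0,0,0,0,0,0],
    [0,0,0,0,0,0]
  ]
}}

```text
time: 40.6
ee_pos: [0.5371, 0.0612, 0.0413]
ee_rot: [3.139, -0.0, 1.476]
force: [0.4, -0.0, -0.4]
opening: 0.249
```

{"method": "servo_tool", "body": {
  "targets": [
    [0,0,0.002,0,0,0],
    [0,0,0,0,0,0],
    [0,0,0,0,0,0]
  ]
}}

```text
time: 40.85
ee_pos: [0.5365, 0.0611, 0.0397]
ee_rot: [3.14, -0.0, 1.476]
force: [0.2, 0.4, -1.0]
opening: 0.253
```

{"method": "servo_tool", "body": {
  "targets": [
    [0,0,0.003,0,0,0],
    [0,0,0.001,0,0,0],
    [0,0,0,0,0,0],
    [0,0,0,0,0,0]
  ]
}}

```text
time: 41.18
ee_pos: [0.5361, 0.0611, 0.0371]
ee_rot: [3.141, 0.0, 1.476]
force: [0.1, 0.2, 0.2]
opening: 0.252
```

{"method": "servo_tool", "body": {
  "targets": [
    [0,0,0,0,0,0],
    [0,0,0,0,0,0],
    [0,0,0,0,0,0],
    [0,0,0,0,0,0]
  ],
  "gripper": 0.45
}}

```text
time: 41.52
ee_pos: [0.5361, 0.0612, 0.0371]
ee_rot: [3.142, -0.0, 1.476]
force: [-1.1, 0.9, -0.0]
opening: 0.469
```

{"method": "servo_tool", "body": {
  "targets": [
    [0,0,-0.02,0,0,0],
    [0,0,-0.05,0,0,0],
    [0,0,-0.06,0,0,0],
    [0,0,-0.06,0,0,0],
    [0,0,-0.06,0,0,0],
    [0,0,-0.03,0,0,0],
    [0,0,0,0,0,0]
  ]
}}

```text
time: 42.1
ee_pos: [0.5391, 0.0611, 0.1829]
ee_rot: [3.132, -0.001, 1.476]
force: [0.1, -0.0, 0.3]
opening: 0.549
```

```bash
python3 -c "
from h import *
i,im=shot('wrist','w12.png'); board(im,i,None,.007)
plan(.5195,.2208,.18,1.555)"
```

```text
px [280.  25.] len 0.0911 wid 0.039 yaw -0.022 origin [0.5188 0.2231] sink [0.5068 0.2233] gold px [326.  37.]
px [134.  37.] len 0.1478 wid 0.0418 yaw -1.584 origin [0.3808 0.1721] sink [0.381  0.1841] gold px [162. 135.]
px [603. 196.] len 0.1442 wid 0.0878 yaw 1.767 origin [ 0.8516 -0.0034] sink [ 0.8539 -0.0151] gold px [561. 187.]
px [320. 183.] len 0.0978 wid 0.0536 yaw -0.097 origin [0.5466 0.06  ] sink [0.5347 0.0612] gold px [363. 184.]
t 42.1 pos [0.5377 0.0611 0.1802] rot [ 3.136 -0.     1.476] F [-0.  -0.3 -1.7] | turn wz total -0.79 shift total [ 3.187e-01 -4.150e-02  3.000e-04]
```

{"method": "servo_tool", "body": {
  "targets": [
    [0,0,0,0,0,-0.79],
    [0.04,-0.005,0,0,0,0],
    [0.055,-0.007,0,0,0,0],
    [0.055,-0.007,0,0,0,0],
    [0.055,-0.007,0,0,0,0],
    [0.055,-0.007,0,0,0,0],
    [0.04,-0.006,0,0,0,0],
    [0.018,-0.003,0.01,0,0,0],
    [0,0,0.03,0,0,0],
    [0,0,0.04,0,0,0]
  ],
  "gripper": 0.4
}}

```text
time: 42.98
ee_pos: [0.5179, 0.221, 0.1368]
ee_rot: [3.14, -0.0, 1.556]
force: [0.0, -0.1, 0.3]
opening: 0.597
```

{"method": "servo_tool", "body": {
  "targets": [
    [0,0,0.04,0,0,0],
    [0,0,0.03,0,0,0],
    [0,0,0.02,0,0,0],
    [0,0,0,0,0,0],
    [0,0,0,0,0,0],
    [0,0,0,0,0,0]
  ]
}}

```text
time: 43.48
ee_pos: [0.5182, 0.2203, 0.0927]
ee_rot: [3.141, -0.0, 1.554]
force: [0.4, 0.2, -0.5]
opening: 0.597
```

```bash
python3 -c "
from h import *
plan(.5195,.2208,.0795,1.555)"
```

```text
t 43.5 pos [0.5182 0.2203 0.0927] rot [ 3.141 -0.     1.554] F [ 0.4  0.2 -0.5] | turn wz total -0.01 shift total [0.001  0.0026 0.0264]
```

{"method": "servo_tool", "body": {
  "targets": [
    [0.001,0.002,0.014,0,0,0],
    [0,0,0.012,0,0,0],
    [0,0,0,0,0,0],
    [0,0,0,0,0,0]
  ]
}}

```text
time: 43.82
ee_pos: [0.5182, 0.2208, 0.0786]
ee_rot: [-3.141, 0.0, 1.555]
force: [-0.2, -0.1, 0.5]
opening: 0.6
```

{"method": "servo_tool", "body": {
  "targets": [
    [0,0,0,0,0,0],
    [0,0,0,0,0,0],
    [0,0,0,0,0,0],
    [0,0,0,0,0,0],
    [0,0,0,0,0,0],
    [0,0,0,0,0,0],
    [0,0,0,0,0,0]
  ],
  "gripper": 1
}}

```text
time: 44.4
ee_pos: [0.5187, 0.221, 0.0792]
ee_rot: [3.141, -0.0, 1.555]
force: [1.0, -0.4, 0.6]
opening: 0.252
```

{"method": "servo_tool", "body": {
  "targets": [
    [0,-0.008,0,0,0,0],
    [0,-0.012,0,0,0,0],
    [0,-0.015,0,0,0,0],
    [0,-0.015,0,0,0,0],
    [0,-0.012,0,0,0,0],
    [0,-0.008,0,0,0,0],
    [0,0,0,0,0,0],
    [0,0,0,0,0,0]
  ]
}}

```text
time: 45.07
ee_pos: [0.4823, 0.2216, 0.0791]
ee_rot: [-3.139, 0.0, 1.555]
force: [-5.8, -0.3, 6.7]
opening: 0.256
```

{"method": "servo_tool", "body": {
  "targets": [
    [0,0,-0.02,0,0,0],
    [0,0,-0.04,0,0,0],
    [0,0,-0.05,0,0,0],
    [0,0,-0.05,0,0,0],
    [0,0,-0.03,0,0,0],
    [0,0,0,0,0,0],
    [0,0,0,0,0,0]
  ]
}}

```text
time: 45.65
ee_pos: [0.4843, 0.2216, 0.1749]
ee_rot: [3.139, -0.001, 1.555]
force: [0.1, 0.2, -1.5]
opening: 0.251
```

```bash
python3 -c "
from h import *
i,im=shot('top','t4.png'); print([(c.round(0),s[4],ray(i,c,.007).round(3)) for c,s,m in blobs(im,(60,60,40),(90,255,200),40) if 290<c[0]<470 and c[1]>150])
plan(.544-.0119-.0047,.0107+.0011-.0498,.12,1.476)"
```

```text
[(array([321., 196.]), np.int32(181), array([0.542, 0.061, 0.007]))]
t 45.7 pos [0.4833 0.2213 0.1734] rot [-3.141  0.     1.555] F [-0.4  0.7 -0.7] | turn wz total 0.79 shift total [-0.508   0.1369  0.1068]
```

{"method": "servo_tool", "body": {
  "targets": [
    [-0.03,0.008,0,0,0,0.79],
    [-0.05,0.014,0,0,0,0],
    [-0.055,0.014,0,0,0,0],
    [-0.055,0.014,0,0,0,0],
    [-0.055,0.014,0,0,0,0],
    [-0.055,0.014,0,0,0,0],
    [-0.055,0.014,0,0,0,0],
    [-0.055,0.014,0,0,0,0],
    [-0.055,0.014,0,0,0,0],
    [-0.043,0.016,0,0,0,0]
  ]
}}

```text
time: 46.53
ee_pos: [0.5269, -0.0393, 0.1717]
ee_rot: [-3.138, -0.0, 1.475]
force: [-0.3, -0.7, -0.4]
opening: 0.254
```

{"method": "servo_tool", "body": {
  "targets": [
    [0,0,0.02,0,0,0],
    [0,0,0.04,0,0,0],
    [0,0,0.03,0,0,0],
    [0,0,0.017,0,0,0],
    [0,0,0,0,0,0],
    [0,0,0,0,0,0],
    [0,0,0,0,0,0]
  ]
}}

```text
time: 47.12
ee_pos: [0.5287, -0.0373, 0.1209]
ee_rot: [3.141, -0.0, 1.476]
force: [0.1, 0.7, -0.4]
opening: 0.25
```

```bash
python3 -c "
from h import *
i,im=shot('wrist','w13.png')
plan(.5274,-.038,.0382,1.476)"
```

```text
t 47.2 pos [ 0.529  -0.0374  0.1213] rot [3.14  0.    1.476] F [-0.4 -0.1 -0.7] | turn wz total 0.0 shift total [-0.0016 -0.0031  0.1663]
```

View pics/w13.png

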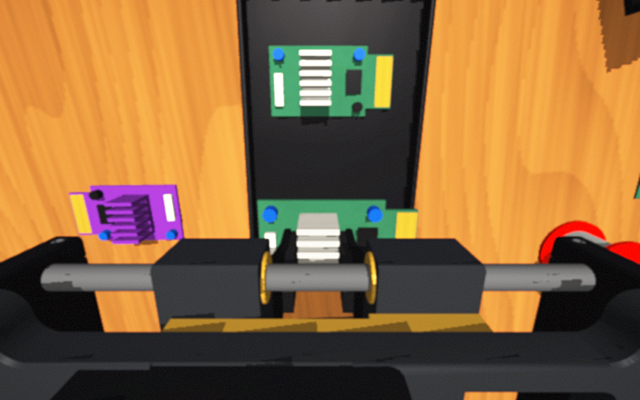

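Board A lies flat in the tray at (330,80), and the held board B is over the free half, so I'll lower it.

{"method": "servo_tool", "body": {
  "targets": [
    [-0.002,-0.003,0.03,0,0,0],
    [0,0,0.04,0,0,0],
    [0,0,0.04,0,0,0],
    [0,0,0.03,0,0,0],
    [0,0,0.018,0,0,0],
    [0,0,0.004,0,0,0],
    [0,0,0,0,0,0],
    [0,0,0,0,0,0]
  ]
}}

```text
time: 47.83
ee_pos: [0.5278, -0.0386, 0.0407]
ee_rot: [3.14, 0.0, 1.476]
force: [0.6, 0.1, -0.4]
opening: 0.249
```

{"method": "servo_tool", "body": {
  "targets": [
    [0,0,0.002,0,0,0],
    [0,0,0,0,0,0],
    [0,0,0,0,0,0]
  ]
}}

```text
time: 48.08
ee_pos: [0.5274, -0.0385, 0.0393]
ee_rot: [3.14, 0.0, 1.476]
force: [-0.1, -0.3, -1.0]
opening: 0.25
```

{"method": "servo_tool", "body": {
  "targets": [
    [0,0,0.002,0,0,0],
    [0,0,0,0,0,0],
    [0,0,0,0,0,0]
  ]
}}

```text
time: 48.33
ee_pos: [0.5274, -0.0385, 0.0381]
ee_rot: [3.14, 0.0, 1.476]
force: [0.2, 0.4, 3.1]
opening: 0.254
```

{"method": "servo_tool", "body": {
  "targets": [
    [0,0,0,0,0,0],
    [0,0,0,0,0,0],
    [0,0,0,0,0,0],
    [0,0,0,0,0,0]
  ],
  "gripper": 0.45
}}

```text
time: 48.67
ee_pos: [0.5266, -0.0383, 0.0373]
ee_rot: [-3.141, -0.0, 1.476]
force: [0.4, 0.0, 0.3]
opening: 0.468
```

{"method": "servo_tool", "body": {
  "targets": [
    [0,0,-0.02,0,0,0],
    [0,0,-0.05,0,0,0],
    [0,0,-0.06,0,0,0],
    [0,0,-0.06,0,0,0],
    [0,0,-0.06,0,0,0],
    [0,0,-0.06,0,0,0],
    [0,0,-0.06,0,0,0],
    [0,0,0,0,0,0],
    [0,0,0,0,0,0]
  ]
}}

```text
time: 49.42
ee_pos: [0.5282, -0.0387, 0.2257]
ee_rot: [3.136, 0.001, 1.476]
force: [0.0, -0.8, -0.2]
opening: 0.552
```

```bash
python3 -c "
from h import *
i,im=shot('wrist','w14.png'); board(im,i,(320,170),.007); board(im,i,(325,80),.007)
i,im=shot('side','s5.png')"
```

```text
px [321. 175.] len 0.0981 wid 0.0537 yaw -0.097 origin [ 0.5376 -0.0397] sink [ 0.5257 -0.0385] gold px [360. 177.]
px [321.  90.] len 0.0977 wid 0.0532 yaw -0.096 origin [0.5468 0.0607] sink [0.5348 0.0618] gold px [362.  89.]
```

View pics/w14.png

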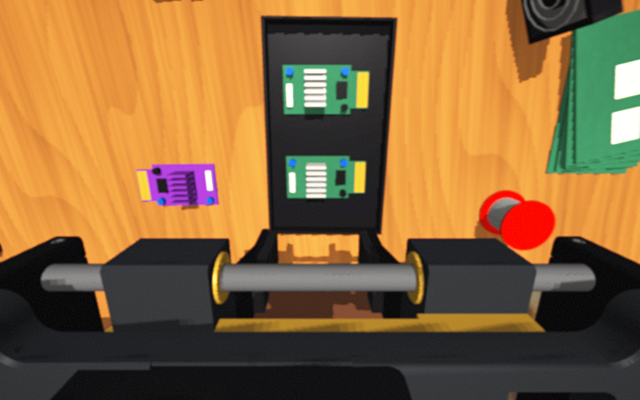

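View pics/s5.png

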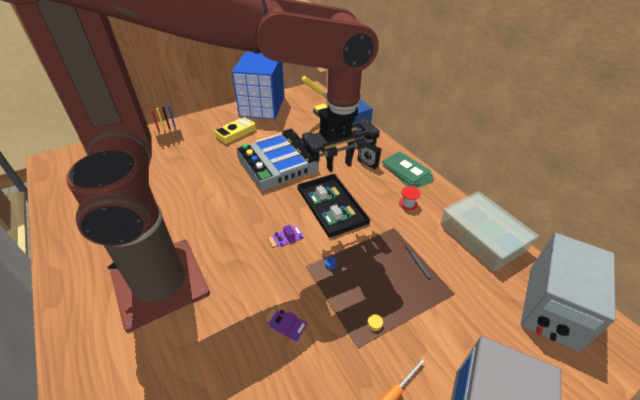

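Both boards lie flat in the tray, at wrist pixels (325,90) and (325,177). The keys are up, the mat holds no more boards and the bystanders haven't moved. I'm handing in.

```bash
python3 -c "
from plant import workorder; print(workorder.sign_off())"
```

```text
the job is handed in; nothing more can be done
None
```

The job is done and handed in; the sign-off gave no verdict. Only two boards were on the bench, and I worked with those.

- **Insertion:** I pushed the boards into the tracks at y = +70 and y = −70 mm until they came up hard against the stop. The push force rose to about 21 N and 24 N, and both stopped at the same point along their tracks.
- **Keys:** I pressed green, yellow, blue, white and green again. Each went down to its hard stop, and I held green for over a second both times. Camera views before the last green press showed both boards still home and all keys up.
- **Tray:** I drew both boards out and laid them side by side, heat sink up. The last pictures put their centres at about (0.547, 0.061) and (0.538, −0.040) m. That is within about 5 mm of the tray's middle along x and about 50 mm either side of it along y.
- **Bench:** In the last views the keys were up, the gripper was clear, and the bystanders and purple look-alikes were where they started.

No checks failed. In the wrist view the boards measured 1–2 mm larger than their true size, which is within the calibration error. I handed in at about 50 s of the 210 s allowed.

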